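# Press a plywood block into the corner of a cam-locked jig and hold it

## Task

I want to mark out the plywood block on the corner jig: first flip the upright red cam lever all the way down, which brings the sliding side fence forward and locks it. Then set the plywood block flat on the jig board in the corner, one of its long (70 mm) sides against the back fence and one end against the side fence, and press it firmly against both fences at once. Finish while still holding it pressed there: do not let go, and leave the other things on the counter where they are.

Things in the scene. Friction and masses are not known exactly. Their poses are not given: they have to be found in the camera images.
- ply_block: loose plywood block, 50 x 70 x 50 mm (its x, y, z), 0.07 to 0.2 kg; origin at the centre of its underside, flat on the counter at the start. Best gripped from above across its 50 mm (x), by its upper 25 mm, so the fingers clear the fences. Fixed bottles up to 190 mm high stand between it and the jig, and a 210 mm kettle to its left: carry it over them.
- jig: corner jig fixed to the counter (place and yaw vary): plywood board 12 mm thick, from x -75 to 75 and y -95 to 65 mm in its frame. Origin on the counter under the board, z up, x away from the robot at yaw 0, y left. Aluminium back fence along the far edge, sliding side fence across, behind it (+y) a steel cam bracket (31 mm in x, 22 in y, top 38 mm above the counter) with a red lever.
- back_fence: back fence, fixed to the jig: bar along the jig's y from y = -95 to +23 mm, 18 mm thick, its working face at jig x = +45 mm looking to -x, its top 15 mm above the board (27 mm above the counter). Its body origin is the jig's origin.
- side_fence: sliding side fence: aluminium bar along the jig's x, x -60 to 43 mm, 16 mm thick, working face to the jig's -y, top 27 mm above the counter, small steel pad on its back up to 40 mm. The face is at jig y = 0 with the lever down, y = +6 mm with it up; only the lever moves it. Origin: the jig's origin with lever up, 6 mm to -y of it when locked.
- corner (a point): point fixed on the jig at its x = +45, y = 0, z = +12 mm: where the back fence's face, the side fence's face (lever locked) and the top of the board meet. A block seated here, its y along the jig's y (either way round), has the centre of its underside 25 mm to -x and 35 mm to -y of this point in the jig's frame. Borne down hard on the board, it sticks short of the fences.
- cam_lever (a joint): angle of the red cam lever about a level pin along the jig's x: 0 = upright (free), 1.5 = fully down, nearly level, pointing to the jig's +y (locked, end stop). It starts between 0 and 0.3, turns stiffly (about 0.16 N m, 3 N at the tip) and stays where it is left.
- cam_lever_tip (a point): outer end of the red lever, 60 mm from its pin; about 4 mm of red handle lies beyond it. The handle is 18 mm wide (along the jig's x) and 8 mm thick. It is pushed over from the side of the side fence towards the jig's +y and down.
- cam_pivot (a point): centre of the lever's pin, at jig x = -15, y = +34, z = +32 mm.
- wood_block: long pine block, 45 x 110 x 28 mm, a bystander; origin at the centre of its underside.
- paint_rose: pink paint pot with a pink lid, 59 mm across, 42 mm high, a bystander; origin at the centre of its underside.
- paint_coral: red paint pot with a white lid, 55 mm across, 49 mm high, a bystander; origin at the centre of its underside.
- black_mouse: black computer mouse, 65 x 106 x 32 mm, a bystander; origin at the centre of its underside.

How it is judged (in metres and radians):
On the way:
1. the cam lever is flipped fully down while the plywood block is still off the jig (value of joint cam_lever above 1.4 rad and horizontal distance between ply_block and corner above 0.15 m), for 0.2 s.
At the end, for the whole second after the job is handed in: Lever over 1.4 rad. Block at rest, flat on the board (4 mm, 0.06 rad), long side along the back fence (0.06 rad), seated in the corner within 4 mm, pressed with over 2 N on the back fence and over 2 N on the side fence at once, fingers on it with over 2 N (value of joint cam_lever above 1.4 rad and contact force between ply_block and back_fence above 2 N and contact force between ply_block and side_fence above 2 N and contact force between the fingers and ply_block above 2 N and z of ply_block in the frame of jig between 0.009 and 0.016 m and x of ply_block in the frame of jig between 0.016 and 0.024 m and y of ply_block in the frame of jig between -0.039 and -0.031 m and angle between the y axis of ply_block and the y axis of jig, either way round below 0.06 rad and angle between ply_block's own z axis and vertical below 0.06 rad and linear speed of ply_block below 0.02 m/s); the arm keeps its last pose, push and grip.
It fails at once if a bystander (pine block, paint pots or mouse) is moved by more than 30 mm (distance of any of wood_block, paint_rose, paint_coral, black_mouse from where it was at the start of the episode above 0.03 m).
It also fails if it takes over 58 s, if anything falls off the work surface, if the arm or the gripper's body presses on something with over 40 N, if the wrist force passes 120 N, or if a joint passes its speed limit or range.

## Robot

A 6-joint arm with a two-finger parallel gripper is mounted at the origin on a cart in front of the work surface, level with it; the furniture and walls round the work are solid. World frame = base frame: x ahead of the robot, y to its left, z up, the work surface at z = 0. Lengths are in mm, angles in degrees, forces in N, time in s.
With the tool pointing down it reaches from about 300 to 775 mm from the base axis. Payload 14.6 kg.
Tool frame: the origin (TCP) lies at the very end of the fingers, on their centre line; the grasp point (between the pads) lies 19 mm behind it; z points along the fingers, x is the direction in which the jaws open and shut, and the axes are right-handed (so a half turn about z gives the same grasp; the last joint's range is limited). The gripper opens to 94 mm and grips with 3 to 60 N. Pads are 16 mm wide; open, the fingers measure 119 mm over their backs; the gripper's body (75 mm by 177 mm) begins 78 mm behind the grasp point.
Start: joints at [-72.571, 17.183, 87.147, -0, 75.671, -3.816], TCP at [199.291, -512.613, 205.446] pointing down, gripper open.
Joint ranges: [-173.82, 173.82], [-45.26, 126.66], [13.44, 144.39], [-59.66, 239.66], [0, 175.72], [-146.38, 146.38]. Speed limits (degrees/s): [127.2, 127.2, 147.25, 180, 180, 180].

## Interface

Orientations are given as a 3x3 rotation matrix whose columns are the frame's x, y, z axes.
In Python, from plant import readout, vision, workorder gives the robot as it stands.
- The arm moves only by the tool move_arm, never from a script. Its argument "steps" is a list of rows, each an object with "travel": the shift along the tool's x, y, z in m, a list of three; "delta_rot": the turn, a rotation vector about the tool's x, y, z in degrees, a list of three; "grip": the closure, from -1 (fully open) to 1 (shut), so that 0 is half open. A call has 1 to 10 rows; each row is the pose to reach, as a shift and turn from the pose commanded when the call began, along the tool's axes at that moment; what a row does not reach only later rows make up. A row lasts 1/12 s, in which the tool goes at most 41.7 mm and 7.16 degrees, less where a joint would pass 70% of its speed; a pose out of reach is approached as far as the arm can. A call with a gripper value outside its range is refused whole. The fingers move at their own pace and stop on an object; the grip force is fixed at half the most. Time passes only in rows, so rows that repeat a pose let the fingers close. It gives the time, the measured TCP pose, the force and the opening at its end, in the units of the state.
- readout.sense(): the state, without advancing time (a new reading comes with each control period).
- vision.get_image(name): name is "scene" or "side" or "wrist"; returns a dict with "image" (400x640x3 uint8, red, green, blue), "z_map" (400x640 float32, mm along the optical axis (not along the pixel's ray), 0 where there is no reading), "vertical_fov" (degrees; the focal length in pixels is half the picture's height over the tangent of half this angle, whatever the lens; pixels are square), "cx", "cy" (the principal point, pixels), "T" (4x4, takes a point from camera to world coordinates); the wrist camera has in their place "mount" (4x4, takes a point from camera to tool coordinates, whose origin is the TCP and whose axes are the tool frame's). Camera axes: x right, y up, looking along -z (the intrinsics and any distortion apply to the point x, -y, -z); pixel columns grow to the right and rows downward; lengths in mm; the calibration is good to about 2 mm. A picture is of the moment at which its call begins: read the wrist's pose just before it.
- workorder.close_job(): hands the job in, once; it reports no verdict.
The state is a dict: "time_s": time; "joints": joint angles; "joint_velocities": joint speeds; "effort": joint torques, N m; "eef_pos": TCP position; "tool_rot": TCP orientation; "force": force on the tool from outside, world axes, zero at the start; "moment": the same for the moment, N m; "grip_width": finger opening in mm.
Only numpy, scipy, OpenCV 4.12 (cv2) and the standard library are available. Lean on these libraries where they do the work, as an engineer would, in place of code of your own. Each camera call takes 0.05 s, during which the arm holds its last target.

## Working session

There is one attempt and no reset: what is moved stays moved. The work goes in short steps, Python scripts to look and compute and a tool call to move; the robot and the scene stay as the last step left them, time stands still between calls to the robot, and variables do not carry over. Pictures are saved under pics/ and viewed, and the job is handed in when it is done.

Besides the shell and the picture viewer there is one more tool, called after "Call:" by a JSON object that holds its "api" and its "payload", one argument or row to a line. move_arm: Moves the arm, as the interface text tells. Its arguments: {"type":"object","properties":{"steps":{"type":"array","items":{"type":"object","properties":{"travel":{"type":"array","items":{"type":"number"}},"delta_rot":{"type":"array","items":{"type":"number"}},"grip":{"type":"number"}}}}},"required":["steps"]}

```bash
mkdir -p pics; ls; cat > h.py <<'E'
import numpy as np, cv2
from plant import readout, vision, workorder
def grab(n,save=None):
    s=readout.sense(); d=vision.get_image(n); im=d["image"]
    if n=="wrist":
        W=np.eye(4);W[:3,:3]=np.array(s["tool_rot"]).reshape(3,3);W[:3,3]=s["eef_pos"]; d["T"]=W@np.array(d["mount"])
    d["T"]=np.array(d["T"])
    if save: cv2.imwrite("pics/"+save,cv2.cvtColor(im,cv2.COLOR_RGB2BGR)); np.savez("pics/"+save+".npz",**{k:d[k] for k in d})
    return d
def f(d): return 200/np.tan(np.radians(float(d["vertical_fov"]))/2)
def ray(d,u,v):
    F=f(d); T=d["T"]; c=np.array([(u-d["cx"])/F,-(v-d["cy"])/F,-1.])
    return T[:3,3],T[:3,:3]@c
def onz(d,u,v,z):
    o,r=ray(d,u,v); return o+r*(z-o[2])/r[2]
def pt(d,u,v):
    o,r=ray(d,u,v); return o+r*float(d["z_map"][int(v),int(u)])
def cloud(d):
    v,u=np.mgrid[0:400,0:640]; F=f(d); z=d["z_map"]
    c=np.stack([(u-d["cx"])/F*z,-(v-d["cy"])/F*z,-z],-1)
    P=c@d["T"][:3,:3].T+d["T"][:3,3]; P[z<=0]=np.nan; return P
def load(n): 
    q=np.load("pics/"+n+".npz",allow_pickle=True); return {k:q[k] for k in q.files}
E
python3 - <<'E'
from h import *
for n in("scene","side","wrist"):
    d=grab(n,n+"0.png"); print(n,[k for k in d],d["vertical_fov"],d["cx"],d["cy"]); print(d["T"].round(3))
    for k in d:
        if k not in("image","z_map","T","vertical_fov","cx","cy"): print(k,d[k])
s=readout.sense(); print(s)
E
```

```text
pics
scene ['image', 'z_map', 'vertical_fov', 'cx', 'cy', 'T'] 49.07399467548736 318.45374378199165 202.70337957542293
[[ 9.000000e-01  1.840000e-01 -3.940000e-01 -9.775700e+01]
 [-4.350000e-01  4.170000e-01 -7.980000e-01 -1.373815e+03]
 [ 1.700000e-02  8.900000e-01  4.560000e-01  7.748850e+02]
 [ 0.000000e+00  0.000000e+00  0.000000e+00  1.000000e+00]]
side ['image', 'z_map', 'vertical_fov', 'cx', 'cy', 'T'] 47.915429707805565 321.4026661008337 197.19384787306686
[[-1.00000e+00  2.30000e-02 -4.00000e-03  4.95280e+02]
 [-1.80000e-02 -6.29000e-01  7.77000e-01  7.05564e+02]
 [ 1.60000e-02  7.77000e-01  6.29000e-01  8.09951e+02]
 [ 0.00000e+00  0.00000e+00  0.00000e+00  1.00000e+00]]
wrist ['image', 'z_map', 'vertical_fov', 'cx', 'cy', 'mount', 'T'] 63.89752513762123 321.0953512629452 196.8672637914111
[[ 3.63000e-01  8.95000e-01  2.61000e-01  2.76801e+02]
 [-9.32000e-01  3.49000e-01  1.01000e-01 -4.82420e+02]
 [-1.00000e-03 -2.80000e-01  9.60000e-01  3.84254e+02]
 [ 0.00000e+00  0.00000e+00  0.00000e+00  1.00000e+00]]
mount [[ 9.99999681e-01 -6.58626371e-04 -4.52952027e-04 -1.87671077e
[... 297 characters left out ...]
902441e-04,
        7.56693366e+01, -3.81905928e+00]), 'joint_velocities': array([ 0.02416184, -0.20940654, -0.06610191, -0.00974306,  0.04107225,
        0.00517707]), 'effort': array([ 4.47299935e-04, -5.31954968e+01, -3.52820921e+01,  7.07701687e-02,
        2.35776370e-02, -7.10432460e-05]), 'eef_pos': array([ 199.24352419, -512.44729025,  205.0502445 ]), 'tool_rot': array([[ 3.62418939e-01, -9.32015265e-01, -2.43085283e-04],
       [-9.32014954e-01, -3.62419017e-01,  7.62089731e-04],
       [-7.98377992e-04, -4.96366323e-05, -9.99999680e-01]]), 'force': array([0.09449317, 0.68679579, 0.64339288]), 'moment': array([-0.00072748,  0.01095571, -0.00524434]), 'grip_width': 93.90920407842191}
```

View pics/scene0.png

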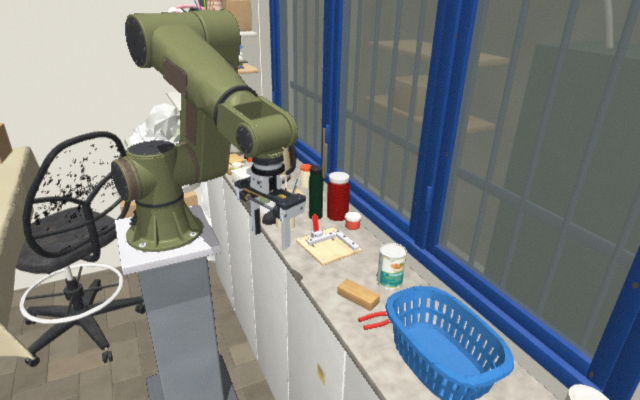

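View pics/side0.png

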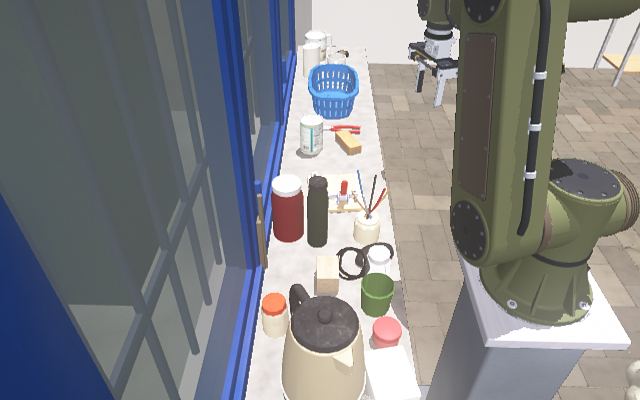

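View pics/wrist0.png

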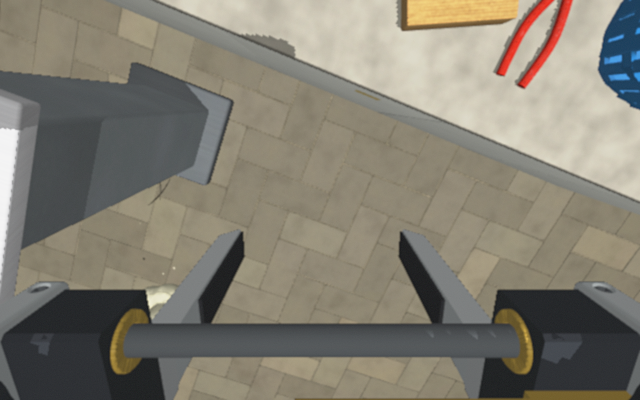

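The scene view shows the jig at (330,245) with its red lever at (315,225). In the side view the ply block is at (327,275), behind the bottles at (287,210) and (318,210), with the kettle at (325,340). I'll enlarge both regions and get 3D positions.

```bash
python3 - <<'E'
from h import *
s=load("scene0.png");d=load("side0.png")
b=lambda x:cv2.cvtColor(x,cv2.COLOR_RGB2BGR)
cv2.imwrite("pics/sc_crop.png",cv2.resize(b(s["image"][200:275,270:370]),None,fx=8,fy=8,interpolation=cv2.INTER_CUBIC)[:600,:800])
cv2.imwrite("pics/si_crop.png",cv2.resize(b(d["image"][160:310,260:410]),None,fx=4,fy=4,interpolation=cv2.INTER_CUBIC))
for n,D,ps in(("scene",s,[(315,218),(330,250),(338,205),(315,200),(352,222),(357,293),(391,270),(373,318)]),("side",d,[(343,188),(340,207),(327,262),(327,285),(288,188),(317,185),(367,225),(370,205),(345,265),(378,253),(376,285),(386,330),(325,310),(390,375),(274,302),(311,130),(347,140)])):
    for p in ps: print(n,p,pt(D,*p).round(0))
P=cloud(d)
H,S,V=[None]*3
E
```

```text
scene (315, 218) [ 442. -258.   85.]
scene (330, 250) [ 452. -349.   13.]
scene (338, 205) [ 569. -180.   68.]
scene (315, 200) [ 501. -133.   80.]
scene (352, 222) [ 586. -253.   33.]
scene (357, 293) [ 413. -584.   27.]
scene (391, 270) [ 520. -579.   67.]
scene (373, 318) [ 419. -659.   -1.]
side (343, 188) [ 443. -250.   70.]
side (340, 207) [ 448. -238.   13.]
side (327, 262) [483.   3.  52.]
side (327, 285) [482.  51.  29.]
side (288, 188) [ 578. -121.  166.]
side (317, 185) [510. -96. 196.]
side (367, 225) [ 387. -108.   68.]
side (370, 205) [ 380. -144.  101.]
side (345, 265) [439. -37.   0.]
side (378, 253) [371.   8.  90.]
side (376, 285) [375.  57.  40.]
side (386, 330) [364. 174.  44.]
side (325, 310) [488. 264. 223.]
side (390, 375) [367. 274.  52.]
side (274, 302) [587. 151.  94.]
side (311, 130) [ 538. -507.   94.]
side (347, 140) [ 422. -556.   31.]
```

View pics/sc_crop.png

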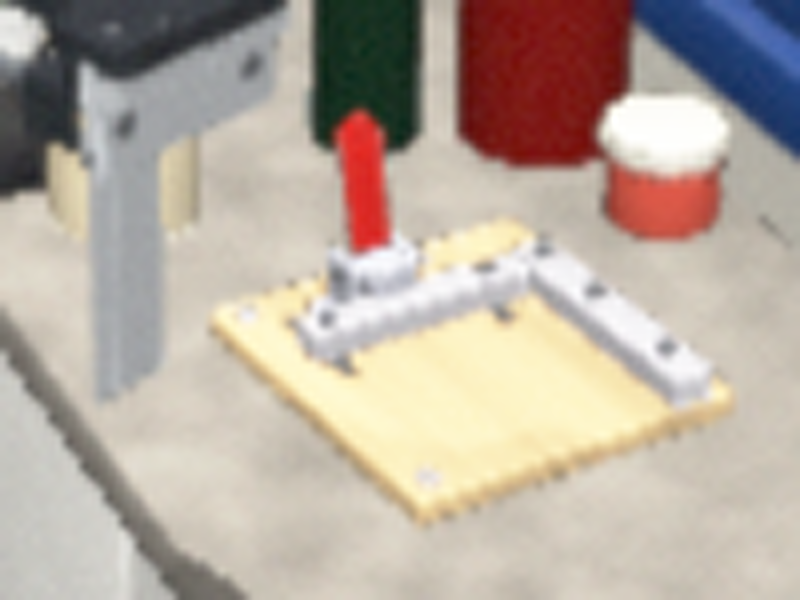

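View pics/si_crop.png

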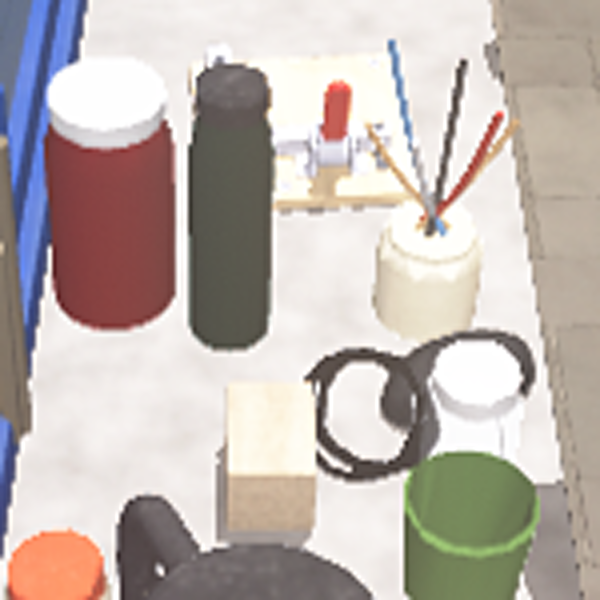

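```bash
python3 - <<'E'
from h import *
s=load("scene0.png");d=load("side0.png")
def quad(D,pts,z):
    return [onz(D,*p,z)[:2].round(1) for p in pts]
q=quad(s,[(296.5,240.2),(322.5,263.2),(361.5,248.6),(332.5,227.6)],12)
print("corners NL,NR,FR,FL",q)
for a,b in((0,1),(1,2),(2,3),(3,0)): 
    e=q[b]-q[a]; print(np.linalg.norm(e).round(1),np.degrees(np.arctan2(e[1],e[0])).round(1))
# mask-based
P=cloud(s); hsv=cv2.cvtColor(s["image"],cv2.COLOR_RGB2HSV)
m=(hsv[...,0]>12)&(hsv[...,0]<32)&(hsv[...,1]>60)&(np.abs(P[...,2]-12)<8)&(P[...,0]>330)&(P[...,0]<560)&(P[...,1]>-450)&(P[...,1]<-150)
vs,us=np.nonzero(m); W=np.array([onz(s,u,v,12)[:2] for u,v in zip(us,vs)]).astype(np.float32)
print(len(W),cv2.minAreaRect(W), P[m][:,2].mean())
# lever
for n,D in(("scene",s),("side",d)):
    P=cloud(D);h=cv2.cvtColor(D["image"],cv2.COLOR_RGB2HSV)
    m=((h[...,0]<6)|(h[...,0]>174))&(h[...,1]>180)&(P[...,0]>400)&(P[...,0]<480)&(P[...,1]>-290)&(P[...,1]<-200)
    vs,us=np.nonzero(m);print(n,len(vs))
    for v in sorted(set(vs)): 
        k=us[vs==v]; print(v,k.min(),k.max(),np.nanmedian(P[v,k],0).round(0))
# block
P=cloud(d)
R=(P[...,0]>430)&(P[...,0]<530)&(P[...,1]>-40)&(P[...,1]<80)
h=cv2.cvtColor(d["image"],cv2.COLOR_RGB2HSV)
m=R&(P[...,2]>46)&(P[...,2]<56)&(h[...,1]>30)
vs,us=np.nonzero(m); W=np.array([onz(d,u,v,50)[:2] for u,v in zip(us,vs)]).astype(np.float32)
print("block",len(W),cv2.minAreaRect(W),P[m].mean(0))
E
```

```text
corners NL,NR,FR,FL [array([ 379.4, -251.2]), array([ 399.4, -402.7]), array([ 548. , -381.9]), array([ 524.4, -227. ])]
152.8 -82.5
150.0 8.0
156.7 98.7
147.0 -170.5
408 ((460.646728515625, -317.81219482421875), (154.2078399658203, 168.0749053955078), 6.876894474029541) 11.619149876581554
scene 59
215 313 316 [ 442. -255.   94.]
216 313 316 [ 441. -258.   92.]
217 313 316 [ 441. -256.   87.]
218 313 316 [ 440. -259.   85.]
219 313 316 [ 440. -257.   81.]
220 313 316 [ 440. -257.   76.]
221 313 316 [ 440. -258.   74.]
222 314 316 [ 442. -260.   71.]
223 314 316 [ 442. -261.   66.]
224 314 317 [ 442. -262.   64.]
225 314 317 [ 443. -262.   60.]
226 314 317 [ 441. -264.   58.]
227 314 317 [ 441. -264.   54.]
228 314 317 [ 440. -263.   50.]
229 314 317 [ 441. -266.   48.]
230 315 315 [ 440. -263.   43.]
side 0
block 68 ((481.4325866699219, 19.757617950439453), (47.88004684448242, 68.64642333984375), 1.4401565790176392) [480.74470174  30.20976118  48.9938169 ]
```

```bash
python3 - <<'E'
from h import *
d=load("side0.png");P=cloud(d)
Q=P.reshape(-1,3); Q=Q[~np.isnan(Q).any(1)]
def ext(name,x,y,z):
    k=Q[(Q[:,0]>x[0])&(Q[:,0]<x[1])&(Q[:,1]>y[0])&(Q[:,1]<y[1])&(Q[:,2]>z[0])&(Q[:,2]<z[1])]
    print(name,len(k),np.percentile(k,[1,50,99],axis=0).round(0).tolist() if len(k) else'')
ext("brush",(340,435),(-260,-60),(80,300))
ext("bottle",(470,545),(-200,-60),(60,300))
ext("red",(545,640),(-240,-60),(60,300))
ext("kettle",(400,600),(110,400),(120,300))
ext("kettle+handle",(400,600),(60,400),(60,300))
ext("green",(330,425),(0,120),(30,200))
ext("orange",(545,640),(80,220),(30,200))
for p in[(358,171),(376,176),(385,189),(352,191),(389,191),(300,290)]:
    v,u=int(p[1]),int(p[0]); w=P[v-2:v+3,u-2:u+3].reshape(-1,3); print(p,w[np.nanargmax(w[:,2])].round(0))
E
```

```text
brush 388 [[343.0, -187.0, 81.0], [380.0, -136.0, 135.0], [430.0, -95.0, 190.0]]
bottle 1123 [[484.0, -140.0, 61.0], [509.0, -95.0, 140.0], [544.0, -87.0, 197.0]]
red 1905 [[546.0, -227.0, 62.0], [591.0, -117.0, 127.0], [638.0, -70.0, 167.0]]
kettle 6422 [[427.0, 180.0, 122.0], [492.0, 302.0, 196.0], [552.0, 340.0, 222.0]]
kettle+handle 8431 [[418.0, 125.0, 65.0], [496.0, 304.0, 183.0], [594.0, 342.0, 221.0]]
green 1445 [[343.0, 2.0, 31.0], [374.0, 57.0, 64.0], [410.0, 120.0, 92.0]]
orange 2157 [[547.0, 83.0, 32.0], [620.0, 161.0, 92.0], [639.0, 217.0, 191.0]]
(358, 171) [ 414. -163.  192.]
(376, 176) [ 371. -177.  171.]
(385, 189) [359. -92. 192.]
(352, 191) [ 427. -134.  151.]
(389, 191) [ 339. -137.  151.]
(300, 290) [528. 200. 193.]
```

```bash
cat >> h.py <<'E'
from scipy.spatial.transform import Rotation as Ro
def Rt(yaw,tilt=0):
    # tool x along yaw; tilt>0: fingers lean so z points also to +y of the yaw frame (body toward -y)
    base=Ro.from_euler('z',yaw,degrees=True)*Ro.from_euler('x',tilt,degrees=True)*Ro.from_matrix(np.diag([1,-1,-1.]))
    return base
def go(p,R,frm=None):
    s=readout.sense(); R0=Ro.from_matrix(s["tool_rot"]); p0=s["eef_pos"]
    t=R0.inv().apply(np.array(p)-p0)/1000; r=(R0.inv()*R).as_rotvec(degrees=True)
    print("travel",t.round(4),"rot",r.round(2),"| at",p0.round(1),"t",round(s["time_s"],2),"F",s["force"].round(1),"w",round(s["grip_width"],1))
E
python3 -c "
from h import *
go([450,-370,235],Rt(8))"
```

```text
travel [-0.0419 -0.2853 -0.0299] rot [-3.000e-02  4.000e-02 -7.675e+01] | at [ 199.2 -512.4  205.1] t 0.15 F [0.1 0.7 0.6] w 93.9
```

Call:
{"api": "move_arm", "payload": {
  "steps": [
    {"travel": [-0.042,-0.285,-0.03],"delta_rot": [0,0,-76.7],"grip": 1},
    {"travel": [-0.042,-0.285,-0.03],"delta_rot": [0,0,-76.7],"grip": 1},
    {"travel": [-0.042,-0.285,-0.03],"delta_rot": [0,0,-76.7],"grip": 1},
    {"travel": [-0.042,-0.285,-0.03],"delta_rot": [0,0,-76.7],"grip": 1},
    {"travel": [-0.042,-0.285,-0.03],"delta_rot": [0,0,-76.7],"grip": 1},
    {"travel": [-0.042,-0.285,-0.03],"delta_rot": [0,0,-76.7],"grip": 1},
    {"travel": [-0.042,-0.285,-0.03],"delta_rot": [0,0,-76.7],"grip": 1},
    {"travel": [-0.042,-0.285,-0.03],"delta_rot": [0,0,-76.7],"grip": 1},
    {"travel": [-0.042,-0.285,-0.03],"delta_rot": [0,0,-76.7],"grip": 1},
    {"travel": [-0.042,-0.285,-0.03],"delta_rot": [0,0,-76.7],"grip": 1}
  ]
}}

```text
time_s: 0.98
eef_pos: [450.3, -369.5, 235.0]
tool_rot: [[0.998, 0.058, -0.001], [0.058, -0.998, 0.001], [-0.001, -0.001, -1.0]]
force: [-0.5, 0.3, -0.1]
grip_width: 31.0
```

```bash
python3 -c "
from h import *
go([450,-370,235],Rt(8))"
```

```text
travel [-0.0003  0.0005 -0.    ] rot [-0.03  0.03 -4.69] | at [ 450.3 -369.5  235. ] t 0.98 F [-0.5  0.3 -0.1] w 31.0
```

Call:
{"api": "move_arm", "payload": {
  "steps": [
    {"travel": [0,0,0],"delta_rot": [0,0,-4.7],"grip": 1},
    {"travel": [0,0,0],"delta_rot": [0,0,-4.7],"grip": 1},
    {"travel": [0,0,0],"delta_rot": [0,0,-4.7],"grip": 1},
    {"travel": [0,0,0],"delta_rot": [0,0,-4.7],"grip": 1}
  ]
}}

```text
time_s: 1.32
eef_pos: [449.6, -370.2, 235.3]
tool_rot: [[0.992, 0.129, -0.0], [0.129, -0.992, 0.0], [-0.0, -0.0, -1.0]]
force: [0.1, -0.7, 0.6]
grip_width: 4.2
```

```bash
python3 -c "
from h import *
grab('wrist','wrist1.png');print(readout.sense()['eef_pos'])"
```

```text
[ 449.61932539 -370.23131154  235.35816312]
```

View pics/wrist1.png

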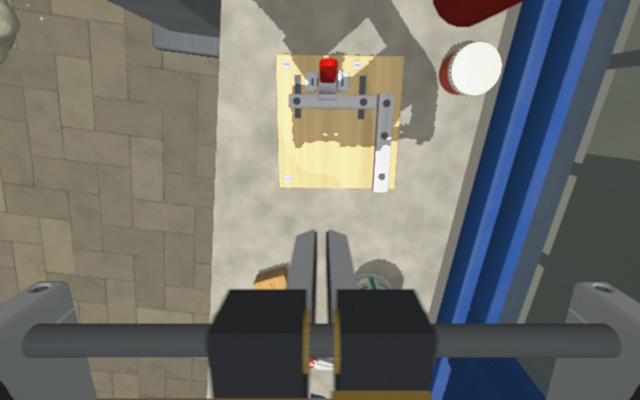

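The wrist view shows the jig: the board spans about (277,55) to (400,188), the lever is at (328,70), the side fence runs along v≈101 and the back fence along u≈383. I'll zoom in to measure its pose.

```bash
python3 - <<'E'
from h import *
D=load("wrist1.png.npz"[:-4]); im=cv2.cvtColor(D["image"],cv2.COLOR_RGB2BGR)
cv2.imwrite("pics/w1c.png",cv2.resize(im[45:195,265:415],None,fx=4,fy=4,interpolation=cv2.INTER_CUBIC))
P=cloud(D)
hsv=cv2.cvtColor(D["image"],cv2.COLOR_RGB2HSV)
m=(P[...,2]>7)&(P[...,0]>360)&(P[...,0]<570)&(P[...,1]>-420)&(P[...,1]<-200)
m=cv2.morphologyEx(m.astype(np.uint8),cv2.MORPH_OPEN,np.ones((3,3)))
n,l,st,_=cv2.connectedComponentsWithStats(m);k=1+np.argmax(st[1:,4]);print(st[k])
vs,us=np.nonzero((l==k)&(P[...,2]<16)); W=np.array([onz(D,u,v,12)[:2] for u,v in zip(us,vs)]).astype(np.float32); print(cv2.minAreaRect(W))
# aligned histogram of fence top points
vs,us=np.nonzero((l==k)&(P[...,2]>22)&(P[...,2]<31)); F=np.array([onz(D,u,v,27)[:2] for u,v in zip(us,vs)])
np.save("pics/F.npy",F); print(len(F),F.min(0),F.max(0))
for y in range(-400,-300,10):
    q=F[(F[:,1]>y)&(F[:,1]<y+10)]; 
    if len(q): print("back",y+5,q[:,0].min().round(1),q[:,0].max().round(1),len(q))
for x in range(390,510,10):
    q=F[(F[:,0]>x)&(F[:,0]<x+10)]; 
    if len(q): print("side",x+5,q[:,1].min().round(1),q[:,1].max().round(1),len(q))
m=((hsv[...,0]<6)|(hsv[...,0]>174))&(hsv[...,1]>150)&(np.hypot(P[...,0]-440,P[...,1]+260)<40)
vs,us=np.nonzero(m)
for v in sorted(set(vs)):
    k=us[vs==v]; print(v,k.min(),k.max(),np.nanmedian(P[v,k],0).round(1))
E
```

```text
[    0   229   640   171 52720]Traceback (most recent call last):
  File "<stdin>", line 9, in <module>
cv2.error: OpenCV(4.12.0) /io/opencv/modules/imgproc/src/convhull.cpp:143: error: (-215:Assertion failed) total >= 0 && (depth == CV_32F || depth == CV_32S) in function 'convexHull'
```

View pics/w1c.png

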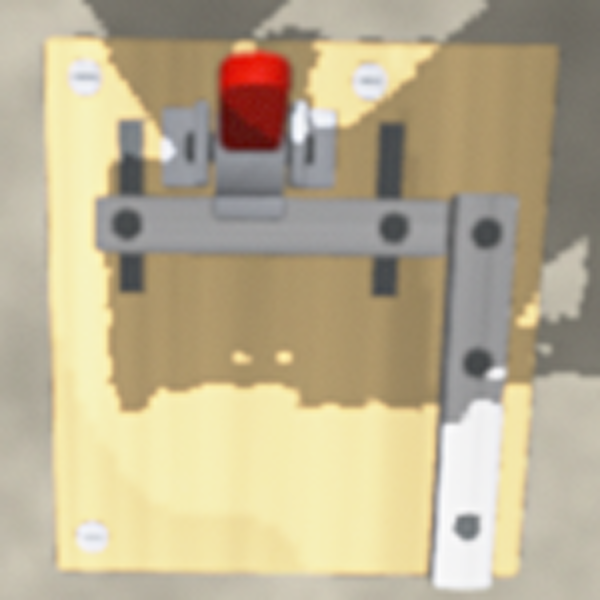

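```bash
cat > jig.py <<'E'
from h import *
def run(D):
    P=cloud(D); hsv=cv2.cvtColor(D["image"],cv2.COLOR_RGB2HSV)
    V=np.arange(400)[:,None]<225
    m=V&(hsv[...,0]>12)&(hsv[...,0]<30)&(hsv[...,1]>60)&(P[...,2]>6)&(P[...,2]<18)&(P[...,0]>360)&(P[...,0]<580)
    n,l,st,_=cv2.connectedComponentsWithStats(m.astype(np.uint8));k=1+np.argmax(st[1:,4]);print(st[k])
    vs,us=np.nonzero(l==k); W=np.array([onz(D,u,v,12)[:2] for u,v in zip(us,vs)]).astype(np.float32); print(cv2.minAreaRect(W), P[l==k][:,2].mean())
    vs,us=np.nonzero(V&(P[...,2]>22)&(P[...,2]<31)&(hsv[...,1]<50)&(P[...,0]>360)&(P[...,0]<540)&(P[...,1]<-280)); F=np.array([onz(D,u,v,27)[:2] for u,v in zip(us,vs)])
    for y in range(-400,-300,10):
        q=F[(F[:,1]>y)&(F[:,1]<y+10)&(F[:,0]>480)]; 
        if len(q): print("back",y+5,q[:,0].min().round(1),q[:,0].max().round(1),len(q))
    for x in range(390,510,10):
        q=F[(F[:,0]>x)&(F[:,0]<x+10)]; 
        if len(q): print("side",x+5,q[:,1].min().round(1),q[:,1].max().round(1),len(q))
    m=V&((hsv[...,0]<6)|(hsv[...,0]>174))&(hsv[...,1]>150)&(np.hypot(P[...,0]-440,P[...,1]+260)<60)
    vs,us=np.nonzero(m)
    for v in sorted(set(vs)):
        k=us[vs==v]; print(v,k.min(),k.max(),np.nanmedian(P[v,k],0).round(1))
E
python3 - <<'E'
from jig import *
run(load("wrist1.png"))
D=load("wrist1.png")
c=lambda x,y:(265+x/4-.4,45+y/4-.4)
for n,p,z in(("NL",(44,38),12),("NR",(58,570),12),("FL",(557,44),12),("FR",(519,576),12),("bfR-in",(433,586),27),("bfR-out",(492,588),27),("bfL-in",(452,197),27),("bfL-out",(518,197),27),("sideNear -y",(97,248),27),("side far -y",(446,253),27),("side near +y",(99,198),27)):
    print(n,onz(D,*c(*p),z).round(1))
E
```

```text
[  277    54   128   135 11208]
((464.97320556640625, -310.8655700683594), (149.1183319091797, 158.9523162841797), 6.689158916473389) 11.948638781525041
back -385 518.0 535.8 47
back -375 517.3 535.6 114
back -365 515.7 534.9 122
back -355 515.0 533.1 120
back -345 513.4 532.4 123
back -335 511.9 531.2 126
back -325 511.0 529.6 126
back -315 510.3 528.8 129
back -305 508.9 527.0 129
side 405 -297.3 -281.2 89
side 415 -296.6 -280.9 121
side 425 -295.4 -280.0 118
side 435 -294.0 -280.1 102
side 445 -292.7 -282.9 75
side 455 -291.5 -280.2 75
side 465 -290.9 -280.1 84
side 475 -290.0 -280.0 76
side 485 -288.7 -280.1 67
side 495 -287.3 -280.1 56
side 505 -307.9 -280.0 77
58 328 332 [ 443.5 -247.4   92.5]
59 322 335 [ 442.2 -248.6   93.2]
60 321 336 [ 442.4 -249.5   92.9]
61 320 336 [ 442.  -250.4   93.3]
62 320 336 [ 442.1 -251.3   93.4]
63 320 337 [ 442.7 -252.    93. ]
64 320 336 [ 442.4 -253.1   93.3]
65 320 336 [ 442.9 -253.7   93.2]
66 320 336 [ 442.6 -254.4   91.5]
67 320 336 [ 442.7 -255.2   90. ]
68 320 336 [ 442.9 -255.6   87.3]
69 320 335 [ 442.5 -256.4   84.2]
70 320 336 [ 443.2 -256.9   81.4]
71 321 336 [ 444.3 -257.5   78.6]
72 320 336 [ 443.5 -258.2   75.6]
73 321 335 [ 443.6 -258.9   72.4]
74 321 335 [ 443.8 -259.5   69.6]
75 321 335 [ 443.9 -260.2   66.5]
76 321 335 [ 444.1 -260.9   63.1]
77 321 335 [ 444.3 -261.7   60.6]
78 321 334 [ 443.9 -262.4   56.8]
79 321 334 [ 444.1 -263.2   53.6]
80 321 334 [ 443.7 -263.9   50.2]
81 322 333 [ 444.4 -264.7   46.8]
NL [ 381.3 -241.2   12. ]
NR [ 400.1 -399.    12. ]
FL [ 528.8 -223.5   12. ]
FR [ 548.6 -381.7   12. ]
bfR-in [ 518.5 -384.9   27. ]
bfR-out [ 537.  -383.1   27. ]
bfL-in [ 503.7 -269.8   27. ]
bfL-out [ 522.6 -267.3   27. ]
sideNear -y [ 403.8 -297.1   27. ]
side far -y [ 504.8 -285.3   27. ]
side near +y [ 403.  -283.2   27. ]
```

```bash
cat >> h.py <<'E'
YAW=6.8; O=np.array([463.4,-296.1,0])
RJ=Ro.from_euler('z',YAW,degrees=True)
def J(x,y,z): return O+RJ.apply([x,y,z])
E
python3 - <<'E'
from h import *
R=Rt(YAW,25)
print(J(-15,34,32))
go(J(-15,34-45,78),R)
c=lambda a,r=45,o=11:(34+r*np.sin(a)-o*np.cos(a),32+r*np.cos(a)+o*np.sin(a))
p0=J(-15,-11,78)
for a in np.arange(.2,1.61,.1):
    y,z=c(a); print(round(a,2),(R.inv().apply(J(-15,y,z)-p0)/1000).round(4).tolist())
E
```

```text
[ 444.47978246 -264.11523225   32.        ]
travel [ 0.0081 -0.0609  0.1574] rot [24.99  0.14  0.6 ] | at [ 449.6 -370.2  235.4] t 1.37 F [-0.1 -0.2 -0.5] w 1.6
0.2 [0.0, -0.0392, 0.018]
0.3 [-0.0, -0.0434, 0.02]
0.4 [-0.0, -0.0474, 0.0224]
0.5 [0.0, -0.0511, 0.0252]
0.6 [-0.0, -0.0545, 0.0283]
0.7 [-0.0, -0.0575, 0.0318]
0.8 [-0.0, -0.0602, 0.0355]
0.9 [0.0, -0.0626, 0.0396]
1.0 [0.0, -0.0645, 0.0438]
1.1 [0.0, -0.0659, 0.0482]
1.2 [0.0, -0.067, 0.0527]
1.3 [-0.0, -0.0675, 0.0573]
1.4 [0.0, -0.0677, 0.0619]
1.5 [-0.0, -0.0673, 0.0665]
1.6 [0.0, -0.0665, 0.0711]
```

Call:
{"api": "move_arm", "payload": {
  "steps": [
    {"travel": [0.008,-0.061,0.157],"delta_rot": [25,0,0.6],"grip": 1},
    {"travel": [0.008,-0.061,0.157],"delta_rot": [25,0,0.6],"grip": 1},
    {"travel": [0.008,-0.061,0.157],"delta_rot": [25,0,0.6],"grip": 1},
    {"travel": [0.008,-0.061,0.157],"delta_rot": [25,0,0.6],"grip": 1},
    {"travel": [0.008,-0.061,0.157],"delta_rot": [25,0,0.6],"grip": 1},
    {"travel": [0.008,-0.061,0.157],"delta_rot": [25,0,0.6],"grip": 1},
    {"travel": [0.008,-0.061,0.157],"delta_rot": [25,0,0.6],"grip": 1}
  ]
}}

```text
time_s: 1.95
eef_pos: [450.5, -309.8, 80.9]
tool_rot: [[0.993, 0.11, -0.051], [0.121, -0.902, 0.415], [-0.001, -0.418, -0.908]]
force: [-0.0, -0.4, 0.6]
grip_width: 0.1
```

Call:
{"api": "move_arm", "payload": {
  "steps": [
    {"travel": [0,-0.02,0.009],"delta_rot": [0,0,0],"grip": 1},
    {"travel": [0,-0.035,0.017],"delta_rot": [0,0,0],"grip": 1},
    {"travel": [0,-0.041,0.019],"delta_rot": [0,0,0],"grip": 1},
    {"travel": [0,-0.045,0.021],"delta_rot": [0,0,0],"grip": 1},
    {"travel": [0,-0.049,0.0235],"delta_rot": [0,0,0],"grip": 1},
    {"travel": [0,-0.053,0.027],"delta_rot": [0,0,0],"grip": 1},
    {"travel": [0,-0.056,0.03],"delta_rot": [0,0,0],"grip": 1},
    {"travel": [0,-0.059,0.034],"delta_rot": [0,0,0],"grip": 1}
  ]
}}

```text
time_s: 2.62
eef_pos: [441.7, -241.6, 72.8]
tool_rot: [[0.993, 0.109, -0.052], [0.121, -0.9, 0.418], [-0.001, -0.422, -0.907]]
force: [2.7, -2.9, 0.8]
grip_width: 0.7
```

```bash
python3 - <<'E'
from h import *
R=Rt(YAW,25)
go(J(-15,34,32),R)
c=lambda a,r=45,o=11:(34+r*np.sin(a)-o*np.cos(a),32+r*np.cos(a)+o*np.sin(a))
s=readout.sense();R=Ro.from_matrix(s["tool_rot"])
for a in np.arange(.7,1.61,.1):
    y,z=c(a); print(round(a,2),(R.inv().apply(J(-15,y,z)-s["eef_pos"])/1000).round(4).tolist())
d=grab("scene","scene2.png"); cv2.imwrite("pics/s2c.png",cv2.resize(cv2.cvtColor(d["image"][190:280,270:370],cv2.COLOR_RGB2BGR),None,fx=6,fy=6,interpolation=cv2.INTER_CUBIC))
E
```

```text
travel [0.0001 0.0378 0.0274] rot [0.06 0.14 0.11] | at [ 441.7 -241.6   72.8] t 2.62 F [ 2.7 -2.9  0.8] w 0.7
0.7 [0.0001, 0.0016, -0.0016]
0.8 [0.0001, -0.0011, 0.0022]
0.9 [0.0002, -0.0034, 0.0062]
1.0 [0.0002, -0.0053, 0.0104]
1.1 [0.0002, -0.0068, 0.0148]
1.2 [0.0002, -0.0078, 0.0193]
1.3 [0.0002, -0.0084, 0.0239]
1.4 [0.0002, -0.0085, 0.0285]
1.5 [0.0002, -0.0082, 0.0332]
1.6 [0.0002, -0.0073, 0.0377]
```

View pics/s2c.png

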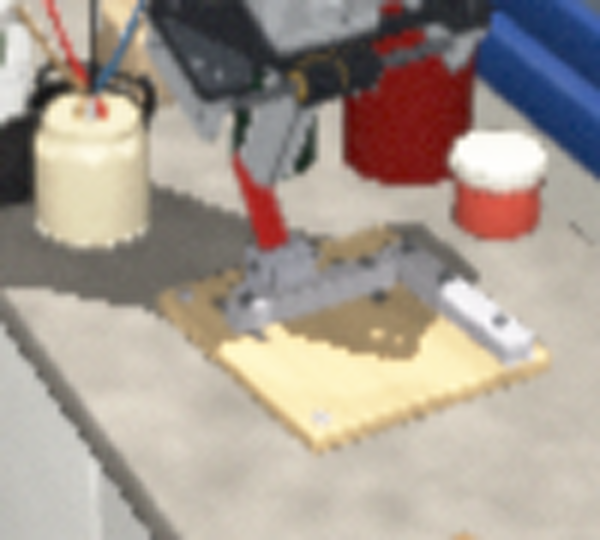

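The scene crop shows the closed fingers at (260,160) pushing the red lever over at (260,205), so I'll continue along the arc.

Call:
{"api": "move_arm", "payload": {
  "steps": [
    {"travel": [0,-0.003,0.005],"delta_rot": [0,0,0],"grip": 1},
    {"travel": [0,-0.0055,0.0105],"delta_rot": [0,0,0],"grip": 1},
    {"travel": [0,-0.008,0.016],"delta_rot": [0,0,0],"grip": 1},
    {"travel": [0,-0.0095,0.021],"delta_rot": [0,0,0],"grip": 1},
    {"travel": [0,-0.01,0.026],"delta_rot": [0,0,0],"grip": 1},
    {"travel": [0,-0.01,0.031],"delta_rot": [0,0,0],"grip": 1},
    {"travel": [0,-0.009,0.034],"delta_rot": [0,0,0],"grip": 1},
    {"travel": [0,-0.009,0.037],"delta_rot": [0,0,0],"grip": 1}
  ]
}}

```text
time_s: 3.33
eef_pos: [438.3, -217.5, 42.5]
tool_rot: [[0.993, 0.109, -0.054], [0.122, -0.899, 0.42], [-0.002, -0.423, -0.906]]
force: [-0.4, -3.2, 3.5]
grip_width: 0.3
```

```bash
python3 - <<'E'
from h import *
R=Rt(YAW,25)
go(J(-15,34+45,32),R)
d=grab("scene","scene3.png"); cv2.imwrite("pics/s3c.png",cv2.resize(cv2.cvtColor(d["image"][190:280,270:370],cv2.COLOR_RGB2BGR),None,fx=6,fy=6,interpolation=cv2.INTER_CUBIC))
E
```

```text
travel [0.0006 0.0062 0.0087] rot [-0.03  0.21  0.11] | at [ 438.3 -217.5   42.5] t 3.33 F [-0.4 -3.2  3.5] w 0.3
```

View pics/s3c.png

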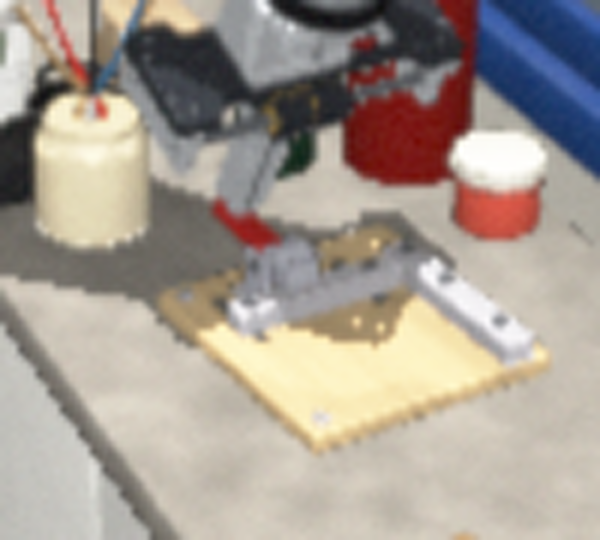

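The lever is nearly level but not at its stop, with its outer end at (225,212), so I'll press straight down further.

Call:
{"api": "move_arm", "payload": {
  "steps": [
    {"travel": [0,0.001,0.002],"delta_rot": [0,0,0],"grip": 1},
    {"travel": [0,0.002,0.004],"delta_rot": [0,0,0],"grip": 1},
    {"travel": [0,0.003,0.006],"delta_rot": [0,0,0],"grip": 1},
    {"travel": [0,0.004,0.008],"delta_rot": [0,0,0],"grip": 1}
  ]
}}

```text
time_s: 3.72
eef_pos: [439.1, -217.7, 38.4]
tool_rot: [[0.992, 0.111, -0.052], [0.122, -0.898, 0.422], [-0.0, -0.425, -0.905]]
force: [-18.5, 6.5, 77.6]
grip_width: 0.8
```

That's the end stop (78 N). I'll back off straight up.

Call:
{"api": "move_arm", "payload": {
  "steps": [
    {"travel": [0,-0.004,-0.01],"delta_rot": [0,0,0],"grip": 1},
    {"travel": [0,0.01,-0.035],"delta_rot": [0,0,0],"grip": 1},
    {"travel": [0,0.05,-0.06],"delta_rot": [0,0,0],"grip": 1},
    {"travel": [0,0.07,-0.1],"delta_rot": [0,0,0],"grip": 1},
    {"travel": [0,0.08,-0.14],"delta_rot": [0,0,0],"grip": 1},
    {"travel": [0,0.08,-0.16],"delta_rot": [0,0,0],"grip": 1},
    {"travel": [0,0.08,-0.16],"delta_rot": [0,0,0],"grip": 1}
  ]
}}

```text
time_s: 4.3
eef_pos: [456.4, -360.3, 149.1]
tool_rot: [[0.993, 0.109, -0.049], [0.12, -0.902, 0.415], [0.001, -0.418, -0.908]]
force: [-0.9, 0.3, 0.7]
grip_width: 0.2
```

```bash
python3 - <<'E'
from jig import *
d=grab("wrist","wrist4.png");d2=grab("scene","scene4.png"); cv2.imwrite("pics/s4c.png",cv2.resize(cv2.cvtColor(d2["image"][200:275,270:370],cv2.COLOR_RGB2BGR),None,fx=6,fy=6,interpolation=cv2.INTER_CUBIC))
P=cloud(d2);h=cv2.cvtColor(d2["image"],cv2.COLOR_RGB2HSV)
m=((h[...,0]<6)|(h[...,0]>174))&(h[...,1]>150)&(P[...,0]>400)&(P[...,0]<480)&(P[...,1]>-290)&(P[...,1]<-180)
q=P[m];print(len(q),q.min(0),q.max(0))
go([481,18,250],Rt(1.4))
E
```

```text
33 [ 429.49978797 -254.26954603   35.1235363 ] [ 443.93898747 -212.30061496   42.02771385]
travel [ 0.0704 -0.3792  0.0606] rot [-24.98   1.34   5.44] | at [ 455.6 -357.1  144.8] t 4.4 F [ 0.1  0.1 -1. ] w 0.2
```

View pics/s4c.png

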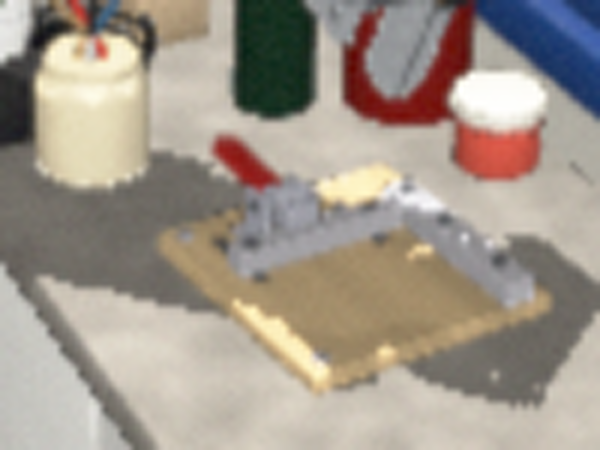

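View pics/wrist4.png

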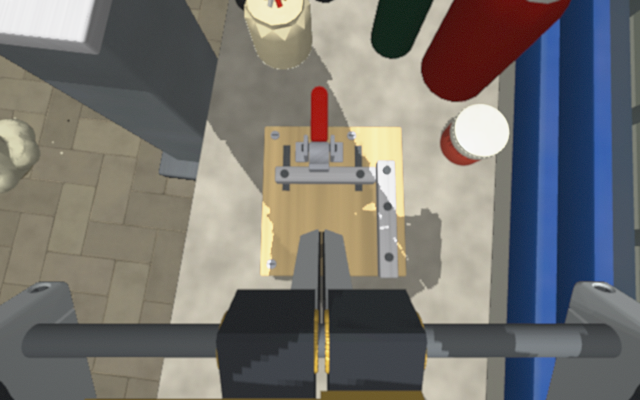

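The lever now lies nearly level: in the wrist view it runs from (318,90) to (320,140), with z 35–42. I'll check that the side fence moved 6 mm and measure lever slope in the same picture.

```bash
python3 - <<'E'
from jig import *
D=load("wrist4.png");run(D)
P=cloud(D);hsv=cv2.cvtColor(D["image"],cv2.COLOR_RGB2HSV);V=np.arange(400)[:,None]<225
# jig-frame estimate of side face & back face from wrist4
vs,us=np.nonzero(V&(P[...,2]>22)&(P[...,2]<31)&(hsv[...,1]<60))
F=np.array([onz(D,u,v,27) for u,v in zip(us,vs)]); L=RJ.inv().apply(F-O)
for x in(-50,-40,-30,-10,0,10,20,30):
    q=L[(abs(L[:,0]-x)<4)&(L[:,1]>-15)&(L[:,1]<20)]; print("side x",x,q[:,1].min().round(1) if len(q) else'')
for y in(-60,-50,-40,-30,-20,-10):
    q=L[(abs(L[:,1]-y)<4)&(L[:,0]>30)&(L[:,0]<70)]; print("back y",y,(q[:,0].min().round(1),q[:,0].max().round(1)) if len(q) else'')
E
```

```text
[ 262  126  115   99 6050]
((447.08966064453125, -286.89031982421875), (119.66447448730469, 106.5503158569336), 6.9223456382751465) 12.089615845384172
back -335 512.5 529.6 53
back -325 510.6 529.4 182
back -315 509.7 528.1 177
back -305 508.7 526.7 177
side 405 -303.6 -286.5 113
side 415 -302.9 -286.4 154
side 425 -302.0 -285.2 156
side 435 -300.7 -284.4 143
side 445 -299.5 -287.0 117
side 455 -298.3 -281.5 127
side 465 -297.1 -280.2 158
side 475 -295.9 -279.6 153
side 485 -294.6 -279.9 138
side 495 -293.4 -279.9 127
side 505 -313.7 -279.8 129
86 319 319 [ 436.8 -202.4   39.9]
87 315 322 [ 436.5 -203.7   40.4]
88 314 323 [ 437.  -204.7   39.9]
89 313 325 [ 437.2 -205.9   40.3]
90 312 325 [ 436.8 -207.    40.3]
91 312 326 [ 437.4 -207.7   39.6]
92 312 326 [ 437.6 -208.7   40.1]
93 311 326 [ 437.2 -209.8   39.8]
94 311 326 [ 437.3 -210.9   39.8]
95 311 326 [ 437.4 -211.9   39.2]
96 311 326 [ 437.6 -213.1   39.6]
97 311 326 [ 437.7 -214.3   39.9]
98 311 327 [ 438.3 -214.8   39.1]
99 311 327 [ 438.4 -215.8   39. ]
100 311 326 [ 438.  -217.1   39.3]
101 311 326 [ 438.2 -218.2   39.2]
102
[... 1000 characters left out ...]
7.8   37.2]
131 311 326 [ 441.9 -248.8   37. ]
132 311 326 [ 442.  -249.7   36.9]
133 311 326 [ 442.2 -250.9   36.8]
134 311 326 [ 442.3 -251.8   36.8]
135 311 326 [ 442.5 -252.7   36.6]
136 311 326 [ 442.5 -254.1   36.5]
137 311 326 [ 442.6 -254.9   36.6]
138 311 325 [ 442.3 -256.    36.5]
139 312 326 [ 443.4 -256.7   35.9]
140 312 326 [ 443.5 -257.6   35. ]
side x -50 -0.7
side x -40 -0.7
side x -30 -0.7
side x -10 -0.7
side x 0 -0.6
side x 10 -0.6
side x 20 -0.6
side x 30 -0.6
back y -60 
back y -50 
back y -40 (np.float64(44.6), np.float64(61.8))
back y -30 (np.float64(43.9), np.float64(62.1))
back y -20 (np.float64(44.1), np.float64(62.3))
back y -10 (np.float64(44.4), np.float64(61.7))
```

Lever slope is 0.07 rad from level (about 1.5 rad), and the fence face moved 6 mm to jig y ≈ -0.6. Locked. Next I go to the block.

```bash
python3 -c "
from h import *
go([465,-330,270],Rt(1.4));go([470,-60,270],Rt(1.4))"
```

```text
travel [ 0.0124 -0.0763 -0.1026] rot [-24.98   1.34   5.44] | at [ 455.6 -357.1  144.8] t 4.4 F [ 0.1  0.1 -1. ] w 0.2
travel [ 0.05   -0.3186  0.0103] rot [-24.98   1.34   5.44] | at [ 455.6 -357.1  144.8] t 4.4 F [ 0.1  0.1 -1. ] w 0.2
```

Call:
{"api": "move_arm", "payload": {
  "steps": [
    {"travel": [0.012,-0.076,-0.103],"delta_rot": [-25,1.3,5.4],"grip": 1},
    {"travel": [0.012,-0.076,-0.103],"delta_rot": [-25,1.3,5.4],"grip": 1},
    {"travel": [0.012,-0.076,-0.103],"delta_rot": [-25,1.3,5.4],"grip": 1},
    {"travel": [0.05,-0.319,0.01],"delta_rot": [-25,1.3,5.4],"grip": 1},
    {"travel": [0.05,-0.319,0.01],"delta_rot": [-25,1.3,5.4],"grip": 0},
    {"travel": [0.05,-0.319,0.01],"delta_rot": [-25,1.3,5.4],"grip": -1},
    {"travel": [0.05,-0.319,0.01],"delta_rot": [-25,1.3,5.4],"grip": -1},
    {"travel": [0.05,-0.319,0.01],"delta_rot": [-25,1.3,5.4],"grip": -1},
    {"travel": [0.05,-0.319,0.01],"delta_rot": [-25,1.3,5.4],"grip": -1},
    {"travel": [0.05,-0.319,0.01],"delta_rot": [-25,1.3,5.4],"grip": -1}
  ]
}}

```text
time_s: 5.23
eef_pos: [468.7, -55.5, 269.4]
tool_rot: [[1.0, 0.029, -0.003], [0.029, -1.0, 0.001], [-0.003, -0.001, -1.0]]
force: [1.0, -1.2, 0.7]
grip_width: 36.8
```

```bash
python3 -c "
from h import *
go([470,-60,270],Rt(1.4)); grab('wrist','wrist5.png')"
```

```text
travel [ 0.0012  0.0045 -0.0006] rot [-0.04  0.15  0.25] | at [468.7 -55.5 269.4] t 5.23 F [ 1.  -1.2  0.7] w 36.8
```

View pics/wrist5.png

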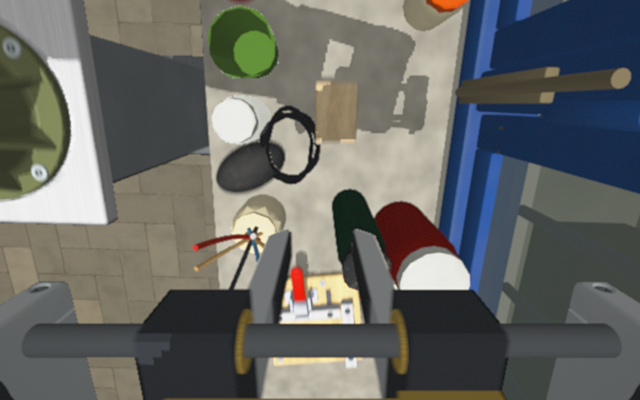

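The wrist view shows the block at (337,108), the black ring at (290,145), the mouse at (250,165) and the green cup at (243,42).

```bash
python3 - <<'E'
from h import *
s0=readout.sense(); D=grab('wrist','wrist6.png'); print(s0["eef_pos"])
P=cloud(D)
V=np.arange(400)[:,None]<225
m=V&(P[...,2]>44)&(P[...,2]<56)&(P[...,0]>440)&(P[...,0]<530)&(P[...,1]>-40)&(P[...,1]<90)
n,l,st,_=cv2.connectedComponentsWithStats(m.astype(np.uint8));k=1+np.argmax(st[1:,4])
vs,us=np.nonzero(l==k); W=np.array([onz(D,u,v,50)[:2] for u,v in zip(us,vs)]).astype(np.float32); r=cv2.minAreaRect(W);print(r,P[l==k][:,2].mean())
c=np.array(r[0])
# obstacles in finger corridors
for z0 in(5,20,60,110,150):
    k=V&(P[...,2]>z0)&(np.abs(P[...,1]-c[1])<45)&(np.abs(P[...,0]-c[0])<110)
    q=P[k]; q=q[(abs(q[:,0]-c[0])>28)]
    print(z0,len(q),q.min(0).round() if len(q) else'',q.max(0).round() if len(q) else'')
    a=q[q[:,0]<c[0]]; b=q[q[:,0]>c[0]]
    print("  nearest L x",a[:,0].max().round() if len(a) else'', "R",b[:,0].min().round() if len(b) else'')
E
```

```text
[468.91840549 -53.9902158  269.47723927]
((486.0409240722656, 14.689352035522461), (48.72846221923828, 68.04535675048828), 1.520427942276001) 49.8422051857885
5 2285 [376. -30.   5.] [458.  60.  92.]
  nearest L x 458.0 R 
20 1777 [376. -30.  20.] [458.  60.  92.]
  nearest L x 458.0 R 
60 1082 [376. -21.  60.] [404.  59.  92.]
  nearest L x 404.0 R 
110 0  
  nearest L x  R 
150 0  
  nearest L x  R
```

```bash
python3 - <<'E'
from h import *
for i in range(2):
    s0=readout.sense(); D=grab('wrist',f'wrist7{i}.png'); print(s0["eef_pos"], s0["joint_velocities"].round(2))
    P=cloud(D)
    V=np.arange(400)[:,None]<225
    m=V&(P[...,2]>44)&(P[...,2]<56)&(P[...,0]>440)&(P[...,0]<530)&(P[...,1]>-40)&(P[...,1]<90)
    n,l,st,_=cv2.connectedComponentsWithStats(m.astype(np.uint8));k=1+np.argmax(st[1:,4])
    vs,us=np.nonzero(l==k); W=np.array([onz(D,u,v,50)[:2] for u,v in zip(us,vs)]).astype(np.float32); r=cv2.minAreaRect(W);print(r)
    m=V&(P[...,2]>4)&(P[...,2]<40)&(P[...,0]>410)&(P[...,0]<460)&(P[...,1]>-5)&(P[...,1]<35); q=P[m]; print(len(q),q.mean(0) if len(q) else '',q.max(0) if len(q) else '')
go([484,17,120],Rt(1.5))
go([484,17,26],Rt(1.5))
E
```

```text
[469.12385095 -56.28018426 269.44839808] [-4.22  1.   -1.11 -0.73  0.02 -3.51]
((486.12042236328125, 14.04191780090332), (48.635746002197266, 68.88013458251953), 1.5466234683990479)
503 [433.98633707  10.40107474  19.31967554] [459.207462    23.98334105  28.01989175]
[469.28682796 -57.97203203 269.51243421] [-3.06  0.69 -0.94 -0.38  0.12 -1.28]
((485.612060546875, 14.483417510986328), (49.64248275756836, 68.81343078613281), 1.448911428451538)
510 [434.35359161  10.35727104  19.30626155] [459.40927039  23.51217179  27.37548881]
travel [ 0.0171 -0.0757  0.1495] rot [0.01 0.13 0.09] | at [469.4 -59.1 269.6] t 5.43 F [-0.  -0.7  0.5] w 53.1
travel [ 0.0173 -0.0757  0.2435] rot [0.01 0.13 0.09] | at [469.4 -59.1 269.6] t 5.43 F [-0.  -0.7  0.5] w 53.1
```

```bash
python3 - <<'E'
from h import *
D=load('wrist71.png');P=cloud(D)
V=np.arange(400)[:,None]<225
im=D["image"]; dark=im.max(2)<70
m=V&dark&(P[...,2]>8)&(P[...,2]<45)&(P[...,0]>400)&(P[...,0]<475)&(P[...,1]>-80)&(P[...,1]<60)
q=P[m]
for y in range(-60,40,5):
    k=q[abs(q[:,1]-y)<2.5]
    if len(k): print(y,"x",k[:,0].min().round(),k[:,0].max().round(),"z",k[:,2].min().round(),k[:,2].max().round(),len(k))
b=cv2.cvtColor(im,cv2.COLOR_RGB2BGR)
cv2.imwrite("pics/w7c.png",cv2.resize(b[50:210,220:380],None,fx=3.7,fy=3.7,interpolation=cv2.INTER_CUBIC))
E
```

```text
-60 x 401.0 454.0 z 12.0 31.0 69
-55 x 401.0 458.0 z 10.0 31.0 78
-50 x 401.0 462.0 z 10.0 32.0 80
-45 x 401.0 464.0 z 10.0 32.0 84
-40 x 400.0 464.0 z 8.0 32.0 78
-35 x 401.0 466.0 z 8.0 32.0 72
-30 x 400.0 467.0 z 8.0 32.0 47
-25 x 400.0 467.0 z 14.0 31.0 23
-20 x 400.0 457.0 z 15.0 28.0 12
-15 x 400.0 456.0 z 15.0 28.0 16
-10 x 400.0 458.0 z 14.0 28.0 31
-5 x 400.0 458.0 z 13.0 27.0 51
0 x 401.0 458.0 z 9.0 27.0 67
5 x 403.0 456.0 z 8.0 28.0 97
10 x 405.0 454.0 z 8.0 27.0 135
15 x 409.0 447.0 z 8.0 27.0 74
20 x 413.0 438.0 z 22.0 27.0 58
```

View pics/w7c.png

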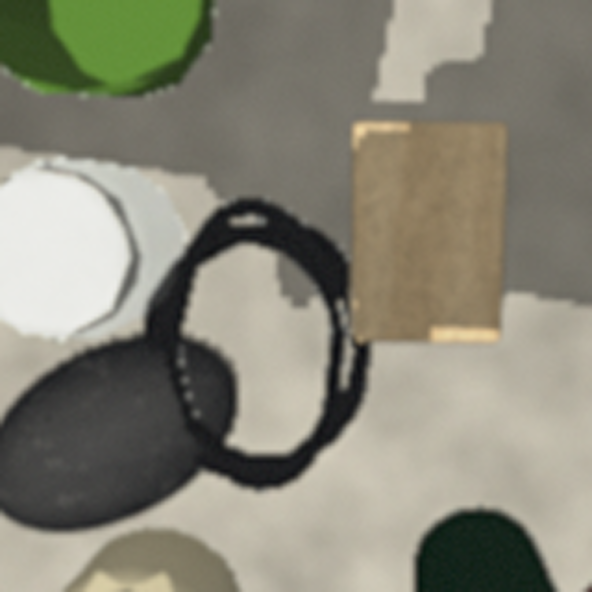

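The crop shows the coil reaching the block's left edge for y<24 (top z 28). I'll grip the block off-centre at y≈32, clear of the coil, with a partial opening.

```bash
python3 -c "
from h import *
go([485.5,32,269],Rt(1.5));go([485.5,32,29],Rt(1.5))"
```

```text
travel [ 0.0186 -0.0906  0.0005] rot [0.01 0.13 0.09] | at [469.4 -59.1 269.6] t 5.43 F [-0.  -0.7  0.5] w 53.1
travel [ 0.0192 -0.0907  0.2405] rot [0.01 0.13 0.09] | at [469.4 -59.1 269.6] t 5.43 F [-0.  -0.7  0.5] w 53.1
```

Call:
{"api": "move_arm", "payload": {
  "steps": [
    {"travel": [0.018,-0.09,0],"delta_rot": [0,0,0],"grip": -0.53},
    {"travel": [0.018,-0.09,0],"delta_rot": [0,0,0],"grip": -0.53},
    {"travel": [0.018,-0.09,0],"delta_rot": [0,0,0],"grip": -0.53},
    {"travel": [0.018,-0.09,0.04],"delta_rot": [0,0,0],"grip": -0.53},
    {"travel": [0.018,-0.09,0.08],"delta_rot": [0,0,0],"grip": -0.53},
    {"travel": [0.018,-0.09,0.12],"delta_rot": [0,0,0],"grip": -0.53},
    {"travel": [0.018,-0.09,0.15],"delta_rot": [0,0,0],"grip": -0.53},
    {"travel": [0.018,-0.09,0.15],"delta_rot": [0,0,0],"grip": -0.53},
    {"travel": [0.018,-0.09,0.15],"delta_rot": [0,0,0],"grip": -0.53}
  ]
}}

```text
time_s: 6.18
eef_pos: [485.0, 29.7, 120.1]
tool_rot: [[1.0, 0.025, -0.003], [0.025, -1.0, -0.001], [-0.004, 0.0, -1.0]]
force: [-0.2, -0.7, 0.5]
grip_width: 72.1
```

```bash
python3 -c "
from h import *
go([485.5,32,29],Rt(1.5)); grab('wrist','wrist8.png'); d=grab('side','side8.png'); cv2.imwrite('pics/s8c.png',cv2.resize(cv2.cvtColor(d['image'][160:310,260:410],cv2.COLOR_RGB2BGR),None,fx=4,fy=4))"
```

```text
travel [ 0.0009 -0.0023  0.0911] rot [ 0.02  0.2  -0.08] | at [485.   29.7 120.1] t 6.18 F [-0.2 -0.7  0.5] w 72.1
```

View pics/wrist8.png

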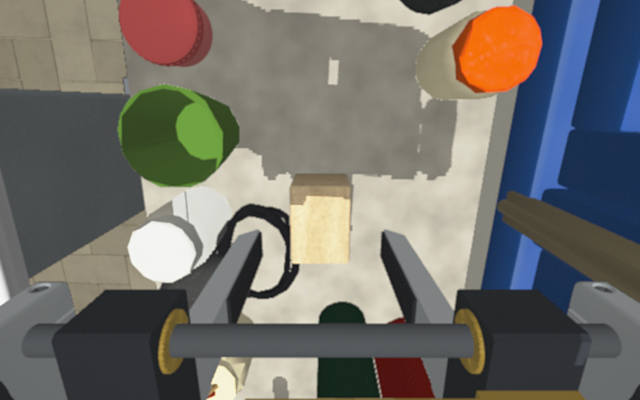

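View pics/s8c.png

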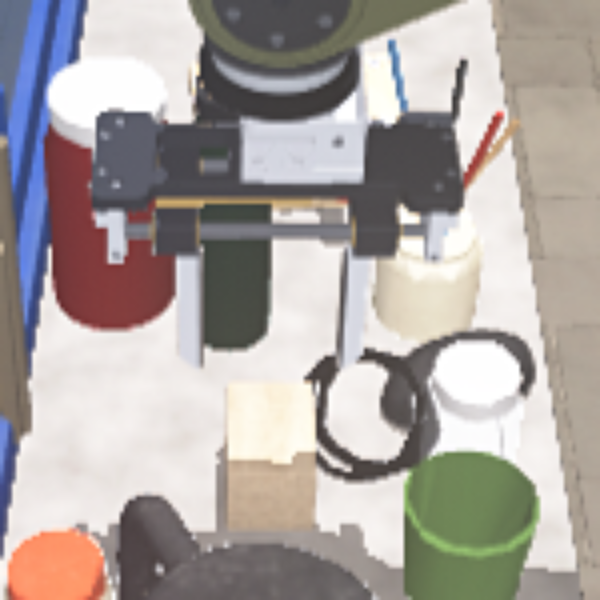

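The wrist view shows the block top at (320,225), between and ahead of the open fingers, with the coil on the left. I'll check the measurement once more.

```bash
python3 - <<'E'
from h import *
D=load('wrist8.png');P=cloud(D)
m=(P[...,2]>44)&(P[...,2]<56)&(P[...,0]>440)&(P[...,0]<530)&(P[...,1]>-40)&(P[...,1]<90)
n,l,st,_=cv2.connectedComponentsWithStats(m.astype(np.uint8));k=1+np.argmax(st[1:,4]);print(st[k])
vs,us=np.nonzero(l==k); W=np.array([onz(D,u,v,50)[:2] for u,v in zip(us,vs)]).astype(np.float32); print(cv2.minAreaRect(W))
go([485.5,32,29],Rt(1.5))
E
```

```text
[ 289  183   62   80 4709]
((485.4609069824219, 15.721906661987305), (49.457733154296875, 70.05351257324219), 1.477924108505249)
travel [-0.0011 -0.002   0.0935] rot [ 0.03 -0.1  -0.07] | at [486.5  30.  122.5] t 6.28 F [-0.   0.7  0.8] w 71.6
```

Call:
{"api": "move_arm", "payload": {
  "steps": [
    {"travel": [-0.001,-0.002,0.03],"delta_rot": [0,0,0],"grip": -0.53},
    {"travel": [-0.001,-0.002,0.06],"delta_rot": [0,0,0],"grip": -0.53},
    {"travel": [-0.001,-0.002,0.08],"delta_rot": [0,0,0],"grip": -0.53},
    {"travel": [-0.001,-0.002,0.091],"delta_rot": [0,0,0],"grip": -0.53},
    {"travel": [-0.001,-0.002,0.091],"delta_rot": [0,0,0],"grip": -0.53},
    {"travel": [-0.001,-0.002,0.091],"delta_rot": [0,0,0],"grip": -0.53}
  ]
}}

```text
time_s: 6.78
eef_pos: [485.4, 32.4, 31.1]
tool_rot: [[1.0, 0.026, 0.001], [0.026, -1.0, -0.001], [0.001, 0.001, -1.0]]
force: [1.3, -1.0, 0.5]
grip_width: 71.6
```

Call:
{"api": "move_arm", "payload": {
  "steps": [
    {"travel": [0,0,0.003],"delta_rot": [0,0,0],"grip": -0.53},
    {"travel": [0,0,0.003],"delta_rot": [0,0,0],"grip": 1},
    {"travel": [0,0,0.003],"delta_rot": [0,0,0],"grip": 1},
    {"travel": [0,0,0.003],"delta_rot": [0,0,0],"grip": 1},
    {"travel": [0,0,0.003],"delta_rot": [0,0,0],"grip": 1},
    {"travel": [0,0,0.003],"delta_rot": [0,0,0],"grip": 1},
    {"travel": [0,0,0.003],"delta_rot": [0,0,0],"grip": 1}
  ]
}}

```text
time_s: 7.37
eef_pos: [484.6, 32.6, 27.1]
tool_rot: [[1.0, 0.026, -0.0], [0.026, -1.0, -0.0], [-0.0, 0.0, -1.0]]
force: [-1.0, 0.2, 6.6]
grip_width: 49.8
```

```bash
python3 -c "
from h import *
go([485.5,32,280],Rt(1.5));print(readout.sense()['moment'])"
```

```text
travel [ 0.0009  0.0007 -0.2529] rot [ 0.03  0.   -0.03] | at [484.6  32.6  27.1] t 7.37 F [-1.   0.2  6.6] w 49.8
[-0.049349    0.34142175  0.03401533]
```

Call:
{"api": "move_arm", "payload": {
  "steps": [
    {"travel": [0,0,-0.02],"delta_rot": [0,0,0],"grip": 1},
    {"travel": [0,0,-0.05],"delta_rot": [0,0,0],"grip": 1},
    {"travel": [0,0,-0.085],"delta_rot": [0,0,0],"grip": 1},
    {"travel": [0,0,-0.12],"delta_rot": [0,0,0],"grip": 1},
    {"travel": [0,0,-0.155],"delta_rot": [0,0,0],"grip": 1},
    {"travel": [0,0,-0.19],"delta_rot": [0,0,0],"grip": 1},
    {"travel": [0,0,-0.225],"delta_rot": [0,0,0],"grip": 1},
    {"travel": [0,0,-0.24],"delta_rot": [0,0,0],"grip": 1},
    {"travel": [0,0,-0.24],"delta_rot": [0,0,0],"grip": 1}
  ]
}}

```text
time_s: 8.12
eef_pos: [485.5, 32.7, 270.2]
tool_rot: [[1.0, 0.026, 0.005], [0.026, -1.0, -0.0], [0.005, 0.001, -1.0]]
force: [-0.7, 0.1, -1.8]
grip_width: 50.0
```

```bash
python3 - <<'E'
from h import *
s=readout.sense();print(s["grip_width"],s["force"],s["moment"])
d=grab('side','side9.png'); cv2.imwrite('pics/s9c.png',cv2.resize(cv2.cvtColor(d['image'][110:310,250:410],cv2.COLOR_RGB2BGR),None,fx=3,fy=3))
# seated: block center jig local (20,-35); grasp offset in block y: +16.9 ; hover 8 short in x and y
gy=32.6-15.7
go(J(20-12,-35-12+gy,270),Rt(YAW))
E
```

```text
50.00974574637726 [-0.66043418  0.0921976  -1.7578063 ] [-0.04503209 -0.06638843  0.02031425]
travel [-0.0192  0.3573 -0.0025] rot [ 0.03 -0.09 -5.32] | at [484.8  32.7 267.4] t 8.17 F [ 0.5 -1.2 -2.2] w 49.9
```

View pics/s9c.png

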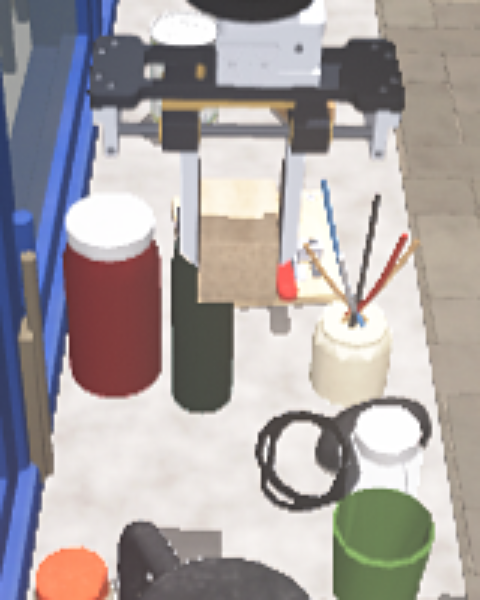

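The block is held level at (240,255) in the crop, and the coil and mouse haven't moved. I'll carry it over to above the jig.

Call:
{"api": "move_arm", "payload": {
  "steps": [
    {"travel": [-0.019,0.357,0],"delta_rot": [0,0,-5.3],"grip": 1},
    {"travel": [-0.019,0.357,0],"delta_rot": [0,0,-5.3],"grip": 1},
    {"travel": [-0.019,0.357,0],"delta_rot": [0,0,-5.3],"grip": 1},
    {"travel": [-0.019,0.357,0],"delta_rot": [0,0,-5.3],"grip": 1},
    {"travel": [-0.019,0.357,0],"delta_rot": [0,0,-5.3],"grip": 1},
    {"travel": [-0.019,0.357,0],"delta_rot": [0,0,-5.3],"grip": 1},
    {"travel": [-0.019,0.357,0],"delta_rot": [0,0,-5.3],"grip": 1},
    {"travel": [-0.019,0.357,0],"delta_rot": [0,0,-5.3],"grip": 1},
    {"travel": [-0.019,0.357,0],"delta_rot": [0,0,-5.3],"grip": 1},
    {"travel": [-0.019,0.357,0],"delta_rot": [0,0,-5.3],"grip": 1}
  ]
}}

```text
time_s: 9.0
eef_pos: [473.3, -328.5, 263.3]
tool_rot: [[0.993, 0.114, -0.004], [0.114, -0.993, 0.002], [-0.004, -0.002, -1.0]]
force: [-0.0, 1.4, -1.6]
grip_width: 49.8
```

Call:
{"api": "move_arm", "payload": {
  "steps": [
    {"travel": [0,0,0],"delta_rot": [0,0,0],"grip": 1},
    {"travel": [0,0,0],"delta_rot": [0,0,0],"grip": 1},
    {"travel": [0,0,0],"delta_rot": [0,0,0],"grip": 1}
  ]
}}

```text
time_s: 9.25
eef_pos: [474.9, -323.5, 266.1]
tool_rot: [[0.993, 0.119, -0.001], [0.119, -0.993, 0.0], [-0.001, -0.0, -1.0]]
force: [0.5, 0.4, -1.8]
grip_width: 49.6
```

```bash
python3 -c "
from h import *
gy=16.9
go(J(8,-47+gy,80),Rt(YAW));s=readout.sense();print(s['tool_rot'].round(4))"
```

```text
travel [1.000e-04 1.600e-03 1.861e-01] rot [-0.03  0.07  0.04] | at [ 474.9 -323.5  266.1] t 9.25 F [ 0.5  0.4 -1.8] w 49.6
[[ 9.929e-01  1.192e-01 -1.300e-03]
 [ 1.192e-01 -9.929e-01  3.000e-04]
 [-1.200e-03 -5.000e-04 -1.000e+00]]
```

Call:
{"api": "move_arm", "payload": {
  "steps": [
    {"travel": [0,0,0.035],"delta_rot": [0,0,0],"grip": 1},
    {"travel": [0,0,0.07],"delta_rot": [0,0,0],"grip": 1},
    {"travel": [0,0,0.105],"delta_rot": [0,0,0],"grip": 1},
    {"travel": [0,0,0.14],"delta_rot": [0,0,0],"grip": 1},
    {"travel": [0,0,0.17],"delta_rot": [0,0,0],"grip": 1},
    {"travel": [0,0,0.19],"delta_rot": [0,0,0],"grip": 1},
    {"travel": [0,0,0.2],"delta_rot": [0,0,0],"grip": 1},
    {"travel": [0,0,0.2],"delta_rot": [0,0,0],"grip": 1},
    {"travel": [0,0,0.2],"delta_rot": [0,0,0],"grip": 1}
  ]
}}

```text
time_s: 10.0
eef_pos: [475.2, -324.5, 67.7]
tool_rot: [[0.993, 0.119, 0.0], [0.119, -0.993, -0.001], [-0.0, 0.001, -1.0]]
force: [0.2, -0.2, -0.8]
grip_width: 49.9
```

```bash
python3 - <<'E'
from h import *
go(J(8,-30.1,47),Rt(YAW))
d=grab("scene","scene10.png"); cv2.imwrite("pics/s10c.png",cv2.resize(cv2.cvtColor(d["image"][190:280,270:370],cv2.COLOR_RGB2BGR),None,fx=6,fy=6,interpolation=cv2.INTER_CUBIC))
E
```

```text
travel [-0.0003  0.0005  0.0207] rot [0.06 0.   0.02] | at [ 475.2 -324.5   67.7] t 10.0 F [ 0.2 -0.2 -0.8] w 49.9
```

View pics/s10c.png

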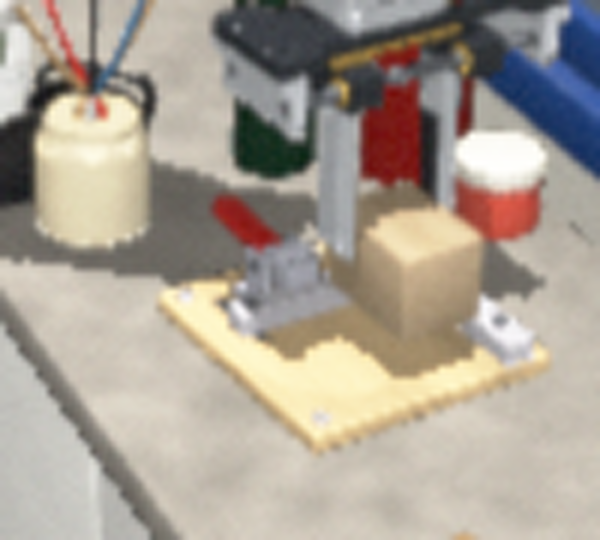

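The block hangs square above the board at (425,280), clear of both fences. I'll lower it gently.

Call:
{"api": "move_arm", "payload": {
  "steps": [
    {"travel": [0,0,0.012],"delta_rot": [0,0,0],"grip": 1},
    {"travel": [0,0,0.02],"delta_rot": [0,0,0],"grip": 1},
    {"travel": [0,0,0.025],"delta_rot": [0,0,0],"grip": 1},
    {"travel": [0,0,0.026],"delta_rot": [0,0,0],"grip": 1},
    {"travel": [0,0,0.026],"delta_rot": [0,0,0],"grip": 1},
    {"travel": [0,0,0.026],"delta_rot": [0,0,0],"grip": 1}
  ]
}}

```text
time_s: 10.55
eef_pos: [474.7, -324.9, 41.0]
tool_rot: [[0.993, 0.118, -0.0], [0.118, -0.993, -0.001], [-0.0, 0.001, -1.0]]
force: [-0.8, 0.3, -1.5]
grip_width: 49.6
```

Call:
{"api": "move_arm", "payload": {
  "steps": [
    {"travel": [0,0,0.001],"delta_rot": [0,0,0],"grip": 1},
    {"travel": [0,0,0.0015],"delta_rot": [0,0,0],"grip": 1},
    {"travel": [0,0,0.0015],"delta_rot": [0,0,0],"grip": 1}
  ]
}}

```text
time_s: 10.8
eef_pos: [474.7, -324.9, 39.4]
tool_rot: [[0.993, 0.118, -0.0], [0.118, -0.993, -0.001], [-0.0, 0.001, -1.0]]
force: [-0.4, 0.2, -1.2]
grip_width: 49.6
```

Call:
{"api": "move_arm", "payload": {
  "steps": [
    {"travel": [0,0,0.001],"delta_rot": [0,0,0],"grip": 1},
    {"travel": [0,0,0.001],"delta_rot": [0,0,0],"grip": 1},
    {"travel": [0,0,0.0015],"delta_rot": [0,0,0],"grip": 1}
  ]
}}

```text
time_s: 11.05
eef_pos: [474.8, -325.0, 39.1]
tool_rot: [[0.993, 0.118, -0.0], [0.118, -0.993, -0.001], [-0.0, 0.001, -1.0]]
force: [-8.0, 6.3, 19.7]
grip_width: 50.0
```

Contact at 39.1. I'll unload it, then slide toward the corner.

Call:
{"api": "move_arm", "payload": {
  "steps": [
    {"travel": [0,0,-0.001],"delta_rot": [0,0,0],"grip": 1},
    {"travel": [0.002,-0.002,-0.001],"delta_rot": [0,0,0],"grip": 1},
    {"travel": [0.004,-0.004,-0.001],"delta_rot": [0,0,0],"grip": 1},
    {"travel": [0.006,-0.006,-0.001],"delta_rot": [0,0,0],"grip": 1},
    {"travel": [0.008,-0.008,-0.001],"delta_rot": [0,0,0],"grip": 1},
    {"travel": [0.008,-0.008,-0.001],"delta_rot": [0,0,0],"grip": 1}
  ]
}}

```text
time_s: 11.55
eef_pos: [482.3, -315.7, 39.2]
tool_rot: [[0.993, 0.118, 0.0], [0.118, -0.993, -0.001], [0.0, 0.001, -1.0]]
force: [1.3, 0.1, 4.3]
grip_width: 49.8
```

```bash
python3 -c "
from h import *
s=readout.sense();L=RJ.inv().apply(s['eef_pos']-O);print(L, RJ.inv().apply(s['force']))"
```

```text
[ 16.41175447 -21.68307317  39.16728404] [ 1.25789143 -0.04794277  4.26083301]
```

Call:
{"api": "move_arm", "payload": {
  "steps": [
    {"travel": [0.001,0,0],"delta_rot": [0,0,0],"grip": 1},
    {"travel": [0.002,0,0],"delta_rot": [0,0,0],"grip": 1},
    {"travel": [0.003,0,0],"delta_rot": [0,0,0],"grip": 1},
    {"travel": [0.003,0,0],"delta_rot": [0,0,0],"grip": 1}
  ]
}}

```text
time_s: 11.88
eef_pos: [483.9, -315.6, 39.2]
tool_rot: [[0.993, 0.118, -0.002], [0.118, -0.993, -0.0], [-0.002, -0.0, -1.0]]
force: [-10.4, -0.5, 11.2]
grip_width: 49.7
```

Call:
{"api": "move_arm", "payload": {
  "steps": [
    {"travel": [0,-0.001,0],"delta_rot": [0,0,0],"grip": 1},
    {"travel": [0,-0.002,0],"delta_rot": [0,0,0],"grip": 1},
    {"travel": [0,-0.003,0],"delta_rot": [0,0,0],"grip": 1},
    {"travel": [0,-0.003,0],"delta_rot": [0,0,0],"grip": 1}
  ]
}}

```text
time_s: 12.22
eef_pos: [483.6, -313.7, 39.2]
tool_rot: [[0.993, 0.118, -0.001], [0.118, -0.993, -0.002], [-0.002, 0.002, -1.0]]
force: [-7.4, -8.5, 7.4]
grip_width: 49.7
```

```bash
python3 -c "
from h import *
s=readout.sense();L=RJ.inv().apply(s['eef_pos']-O);print(L, RJ.inv().apply(s['force']))"
```

```text
[ 17.98193053 -19.88996762  39.18978919] [-8.35291373 -7.54597668  7.4182229 ]
```

Pushing about 8 N each way but with 7 N on the board. I'll unload the board a little and see whether it advances.

Call:
{"api": "move_arm", "payload": {
  "steps": [
    {"travel": [0,0,-0.0004],"delta_rot": [0,0,0],"grip": 1},
    {"travel": [0,0,-0.0006],"delta_rot": [0,0,0],"grip": 1},
    {"travel": [0,0,-0.0006],"delta_rot": [0,0,0],"grip": 1},
    {"travel": [0,0,-0.0006],"delta_rot": [0,0,0],"grip": 1}
  ]
}}

```text
time_s: 12.55
eef_pos: [483.5, -313.0, 39.2]
tool_rot: [[0.993, 0.118, -0.002], [0.118, -0.993, -0.001], [-0.002, 0.001, -1.0]]
force: [-5.7, -5.5, 2.9]
grip_width: 49.8
```

```bash
python3 - <<'E'
from h import *
s=readout.sense();L=RJ.inv().apply(s['eef_pos']-O);print(L, RJ.inv().apply(s['force']))
d=grab("scene","scene11.png"); cv2.imwrite("pics/s11c.png",cv2.resize(cv2.cvtColor(d["image"][190:280,270:370],cv2.COLOR_RGB2BGR),None,fx=6,fy=6,interpolation=cv2.INTER_CUBIC))
grab("wrist","wrist11.png")
E
```

```text
[ 17.9979593  -19.18722409  39.21486251] [-6.30649113 -4.77086652  2.9291442 ]
```

View pics/s11c.png

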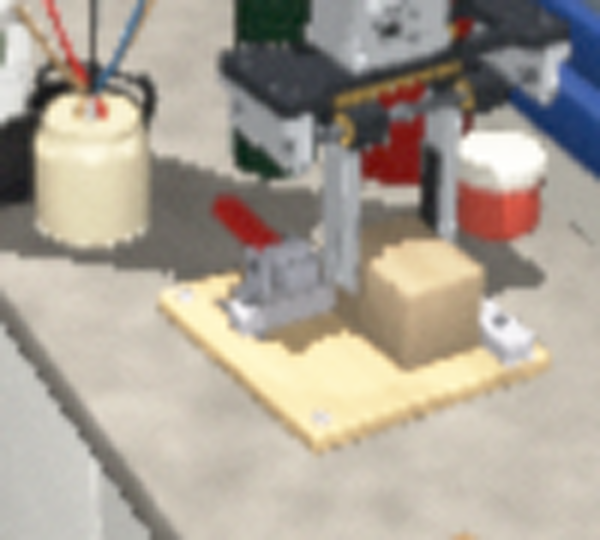

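View pics/wrist11.png

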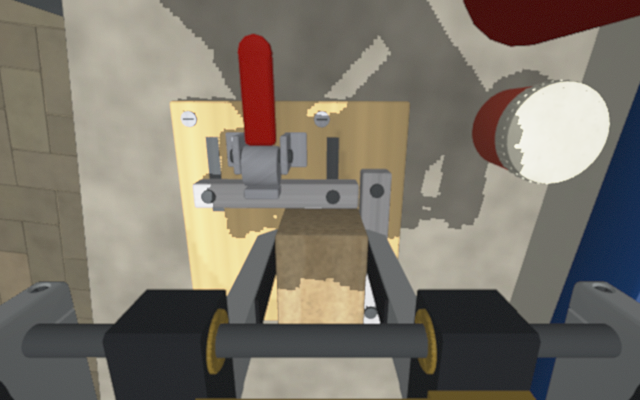

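The wrist view shows the block's end at (322,210) against the side fence (v≈208), the back fence at (373,200) and the lever down at (258,90). I'll measure the gaps with the depth data.

```bash
python3 - <<'E'
from h import *
D=load("wrist11.png");P=cloud(D);L=RJ.inv().apply((P-O).reshape(-1,3)).reshape(P.shape)
u,v=np.meshgrid(np.arange(640),np.arange(400))
top=(abs(L[...,2]-62)<4)&(u>270)&(u<375)&(v>200)&(v<320)
print("top z",np.nanmedian(L[...,2][top]),"x",np.percentile(L[...,0][top],[1,50,99]).round(1),"y",np.percentile(L[...,1][top],[1,50,99]).round(1))
for x in (0,5,10,20,25,30,35,40):
    q=top&(abs(L[...,0]-x)<2.5); print(x,L[...,1][q].max().round(1) if q.any() else '')
b=(abs(L[...,0]-20)<20)&(u>270)&(u<375)
f27=(abs(L[...,2]-27)<3)&(v<225)&(abs(L[...,0])<35)&(L[...,1]<17)&(L[...,1]>-10)
for x in(-40,-20,0,20,30):
    q=(abs(L[...,2]-27)<4)&(v<225)&(abs(L[...,0]-x)<3)&(L[...,1]<17)&(L[...,1]>-10); print("fence",x,np.percentile(L[...,1][q],[2,98]).round(1) if q.any() else'')
q=(abs(L[...,2]-27)<4)&(v<230)&(L[...,0]>35)&(L[...,0]<70)&(L[...,1]<20)&(L[...,1]>-10); print("back x",np.percentile(L[...,0][q],[2,98]).round(1))
for c in(300,320,340):
    for r in range(200,250,4): print(c,r,L[r,c].round(1),end=' ')
    print()
E
```

```text
top z 62.03091889384923 x [-5.2 19.4 44.6] y [-55.1 -26.3  -3. ]
0 -2.5
5 -2.3
10 -2.7
20 -2.7
25 -2.3
30 -2.7
35 -2.9
40 -2.7
fence -40 [ 0.5 15.9]
fence -20 [0.2 5.9]
fence 0 [-3.1 15.8]
fence 20 [-3.3 15.9]
fence 30 [-3.3 15.8]
back x [35.9 62. ]
300 200 [ 6.3  5.2 27.6] 300 204 [ 6.2  2.1 26.1] 300 208 [ 5.6 -3.1 18.3] 300 212 [ 6.1 -2.9 26.9] 300 216 [ 6.6 -2.8 34.7] 300 220 [ 7.1 -2.6 42.3] 300 224 [ 7.4 -3.3 46.9] 300 228 [ 7.9 -2.5 54.9] 300 232 [ 8.2 -3.3 58.7] 300 236 [ 8.3 -4.8 60.6] 300 240 [ 8.4 -6.1 62.9] 300 244 [ 8.2 -9.  61.5] 300 248 [  8.3 -10.8  62.6] 
320 200 [18.8  5.1 27.1] 320 204 [18.8  2.6 27.6] 320 208 [18.7 -3.4 17.4] 320 212 [18.7 -3.5 25.3] 320 216 [18.8 -3.  34.2] 320 220 [18.8 -3.2 40.6] 320 224 [18.8 -2.9 47.8] 320 228 [18.9 -2.9 53.9] 320 232 [18.9 -3.  59.3] 320 236 [18.9 -4.  62.3] 320 240 [18.9 -6.1 62.8] 320 244 [18.9 -8.8 61.9] 320 248 [ 18.9 -10.8  62.5] 
340 200 [31.2  5.2 27.5] 340 204 [31.3  2.4 26.8] 340 208 [31.9 -3.4 17.5] 340 212 [31.4 -3.3 25.9] 340 216 [31.  -3.4 33.1] 340 220 [30.6 -3.3 40.1] 340 224 [30.2 -3.1 47.3] 340 228 [29.9 -3.2 53.2] 340 232 [29.6 -3.1 59. ] 340 236 [29.4 -4.  62.3] 340 240 [29.5 -6.5 61.8] 340 244 [29.5 -8.8 61.9] 340 248 [ 29.5 -10.8  62.5]
```

The depth data shows a real gap of about 3 mm to the side fence: block end at y = -3.0, fence face at +0.2. The -y reaction is only friction. I'll relax x, push y home, then press x again.

Call:
{"api": "move_arm", "payload": {
  "steps": [
    {"travel": [-0.001,0,-0.0003],"delta_rot": [0,0,0],"grip": 1},
    {"travel": [-0.0012,-0.001,-0.0003],"delta_rot": [0,0,0],"grip": 1},
    {"travel": [-0.0012,-0.002,-0.0003],"delta_rot": [0,0,0],"grip": 1},
    {"travel": [-0.0012,-0.003,-0.0003],"delta_rot": [0,0,0],"grip": 1},
    {"travel": [-0.0012,-0.003,-0.0003],"delta_rot": [0,0,0],"grip": 1}
  ]
}}

```text
time_s: 13.07
eef_pos: [482.7, -310.2, 39.5]
tool_rot: [[0.993, 0.118, -0.0], [0.118, -0.993, -0.002], [-0.001, 0.002, -1.0]]
force: [-0.2, -6.0, -4.7]
grip_width: 49.9
```

```bash
cat >> h.py <<'E'
def st():
    s=readout.sense();print(RJ.inv().apply(s['eef_pos']-O).round(2), RJ.inv().apply(s['force']).round(1),s['moment'].round(2),s['time_s'])
E
python3 -c "
from h import *
st()"
```

```text
[ 17.49 -16.26  39.55] [-0.9 -5.9 -4.7] [-1.26 -0.05  0.12] 13.0667
```

y is home (it moved 2.9 mm and stopped with 6 N). Now press x again and lower slightly.

Call:
{"api": "move_arm", "payload": {
  "steps": [
    {"travel": [0,0,0.0003],"delta_rot": [0,0,0],"grip": 1},
    {"travel": [0.001,-0.0005,0.0004],"delta_rot": [0,0,0],"grip": 1},
    {"travel": [0.0016,-0.001,0.0004],"delta_rot": [0,0,0],"grip": 1},
    {"travel": [0.0016,-0.001,0.0004],"delta_rot": [0,0,0],"grip": 1},
    {"travel": [0.0016,-0.001,0.0004],"delta_rot": [0,0,0],"grip": 1}
  ]
}}

```text
time_s: 13.48
eef_pos: [483.2, -310.0, 39.4]
tool_rot: [[0.993, 0.118, -0.002], [0.118, -0.993, -0.003], [-0.002, 0.003, -1.0]]
force: [-8.4, -11.0, 0.5]
grip_width: 50.1
```

```bash
python3 -c "
from h import *
st();grab('wrist','wrist12.png');st()"
```

```text
[ 18.06 -16.11  39.42] [-9.6 -9.9  0.5] [-2.39  1.71  0.25] 13.4833
[ 18.06 -16.13  39.44] [-10.  -10.4   1.4] [-2.41  1.71  0.23] 13.5333
```

```bash
python3 - <<'E'
from h import *
D=load("wrist12.png");P=cloud(D);L=RJ.inv().apply((P-O).reshape(-1,3)).reshape(P.shape)
for c in(300,320,340):
    for r in range(196,246,4): print(c,r,L[r,c].round(1),end=' ')
    print()
u,v=np.meshgrid(np.arange(640),np.arange(400))
top=(abs(L[...,2]-62)<4)&(u>270)&(u<375)&(v>200)&(v<320)
print(np.nanmedian(L[...,2][top]),np.percentile(L[...,0][top],[1,50,99]).round(1),np.percentile(L[...,1][top],[1,99]).round(1))
A=np.c_[L[top][:,:2],np.ones(top.sum())];print("tilt rad",np.linalg.lstsq(A,L[top][:,2],rcond=None)[0][:2].round(4))
q=top&(abs(L[...,1]+20)<14); W=np.array([onz(D,a,b,62)[:2] for a,b in zip(u[q],v[q])]); 
W=(RJ.inv().apply(np.c_[W,np.zeros(len(W))]-O))
for y in range(-34,-4,4):
    k=W[abs(W[:,1]-y)<2]; print(y,k[:,0].min().round(1),k[:,0].max().round(1))
im=cv2.cvtColor(D["image"],cv2.COLOR_RGB2BGR);cv2.imwrite("pics/w12c.png",cv2.resize(im[20:330,160:430],None,fx=1.9,fy=1.9,interpolation=cv2.INTER_CUBIC))
hsv=cv2.cvtColor(D["image"],cv2.COLOR_RGB2HSV)
m=((hsv[...,0]<6)|(hsv[...,0]>174))&(hsv[...,1]>150)&(abs(L[...,0]+15)<12)&(L[...,1]>40)&(L[...,1]<105)
q=L[m];print("lever slope",np.polyfit(q[:,1],q[:,2],1))
E
```

```text
300 196 [ 6.3 10.6 26.7] 300 200 [ 6.3  8.1 27.2] 300 204 [ 6.3  5.6 27.4] 300 208 [ 6.2  2.9 27.2] 300 212 [ 6.1  0.1 26.8] 300 216 [ 6.7  0.4 35.3] 300 220 [ 6.9 -0.6 39.5] 300 224 [ 7.5  0.1 47.8] 300 228 [ 7.9  0.4 54.5] 300 232 [ 8.2  0.  59.3] 300 236 [ 8.3 -1.5 61. ] 300 240 [ 8.4 -3.1 62.6] 300 244 [ 8.4 -5.3 62.9] 
320 196 [18.8 10.8 27.4] 320 200 [18.8  8.2 27.4] 320 204 [18.8  5.2 26.1] 320 208 [18.8  3.  27.7] 320 212 [18.8  0.2 27. ] 320 216 [18.8 -0.2 33.4] 320 220 [18.8 -0.2 40.3] 320 224 [18.9  0.5 48.8] 320 228 [18.9  0.7 55.1] 320 232 [18.9  0.  59.2] 320 236 [18.9 -1.4 61.3] 320 240 [18.9 -3.4 62.1] 320 244 [18.9 -5.5 62.4] 
340 196 [31.2 10.7 27.1] 340 200 [31.3  7.8 26.1] 340 204 [31.3  5.5 27.2] 340 208 [31.4  2.7 26.5] 340 212 [31.5 -0.3 25.7] 340 216 [31.1 -0.5 32.7] 340 220 [30.7 -0.1 40.5] 340 224 [30.2  0.3 48. ] 340 228 [30.  -0.  53.4] 340 232 [29.5  0.8 61. ] 340 236 [29.5 -0.9 62.5] 340 240 [29.5 -3.3 62.1] 340 244 [29.6 -5.9 61.6] 
62.2337662463312 [-5.1 19.5 44.6] [-51.9   0.1]
tilt rad [-0.0022 -0.0167]
-34 -4.9 43.9
-30 -4.9 43.9
-26 -5.8 45.3
-22 -5.7 45.2
-18 -5.6 45.1
-14 -5.9 45.4
-10 -7.3 46.8
-6 -7.2 47.8
lever slope [ 0.07164422 33.26297275]
```

View pics/w12c.png

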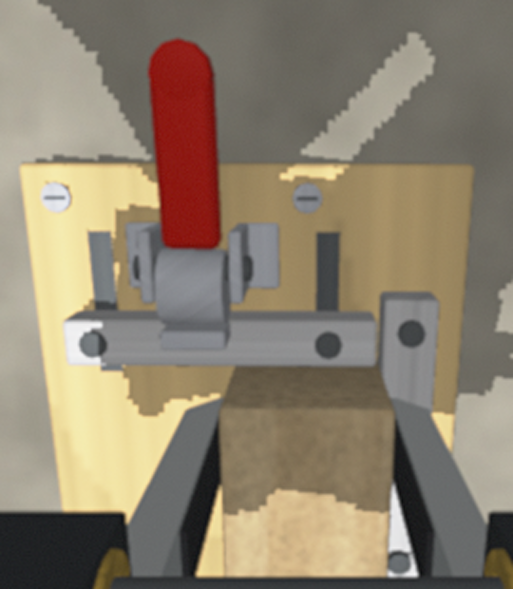

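The fence edge at (230,365) meets the block with no gap (block end y ≈ 0.1, fence 0.1), and the lever is down. I'll hold one second to confirm the press is steady.

Call:
{"api": "move_arm", "payload": {
  "steps": [
    {"travel": [0,0,0],"grip": 1,"delta_rot": [0,0,0]},
    {"travel": [0,0,0],"grip": 1,"delta_rot": [0,0,0]},
    {"travel": [0,0,0],"grip": 1,"delta_rot": [0,0,0]},
    {"travel": [0,0,0],"grip": 1,"delta_rot": [0,0,0]},
    {"travel": [0,0,0],"grip": 1,"delta_rot": [0,0,0]},
    {"travel": [0,0,0],"grip": 1,"delta_rot": [0,0,0]},
    {"travel": [0,0,0],"grip": 1,"delta_rot": [0,0,0]},
    {"travel": [0,0,0],"grip": 1,"delta_rot": [0,0,0]},
    {"travel": [0,0,0],"grip": 1,"delta_rot": [0,0,0]},
    {"travel": [0,0,0],"grip": 1,"delta_rot": [0,0,0]}
  ]
}}

```text
time_s: 14.37
eef_pos: [483.3, -310.0, 39.4]
tool_rot: [[0.993, 0.118, -0.002], [0.118, -0.993, -0.003], [-0.002, 0.003, -1.0]]
force: [-7.5, -11.7, 0.2]
grip_width: 50.0
```

```bash
python3 -c "
from h import *
st()
d=grab('side','side13.png');st();cv2.imwrite('pics/si13.png',cv2.resize(cv2.cvtColor(d['image'][100:350,250:420],cv2.COLOR_RGB2BGR),None,fx=2.4,fy=2.4))"
```

```text
[ 18.08 -16.13  39.44] [ -8.8 -10.7   0.2] [-2.41  1.61  0.29] 14.3667
[ 18.07 -16.1   39.44] [-10.  -10.5   1.3] [-2.42  1.6   0.22] 14.4167
```

View pics/si13.png

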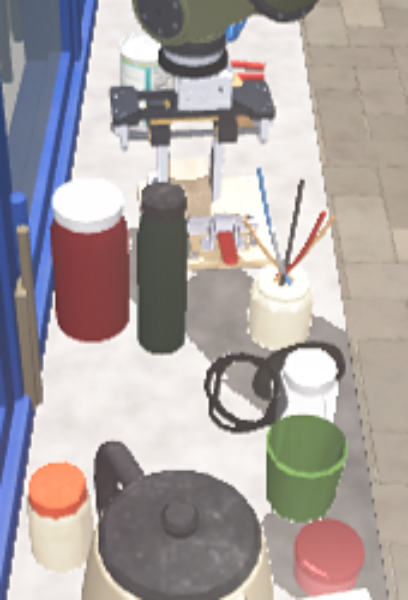

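Steady at about 9–10 N on each fence and about 1 N on the board. I'll add a touch more x margin, then hand in.

Call:
{"api": "move_arm", "payload": {
  "steps": [
    {"travel": [0.0004,0,0],"grip": 1,"delta_rot": [0,0,0]},
    {"travel": [0.0006,0,0],"grip": 1,"delta_rot": [0,0,0]},
    {"travel": [0.0006,0,0],"grip": 1,"delta_rot": [0,0,0]},
    {"travel": [0.0006,0,0],"grip": 1,"delta_rot": [0,0,0]},
    {"travel": [0.0006,0,0],"grip": 1,"delta_rot": [0,0,0]},
    {"travel": [0.0006,0,0],"grip": 1,"delta_rot": [0,0,0]}
  ]
}}

```text
time_s: 14.92
eef_pos: [483.3, -310.0, 39.4]
tool_rot: [[0.993, 0.118, -0.003], [0.118, -0.993, -0.003], [-0.003, 0.002, -1.0]]
force: [-13.0, -12.0, 3.0]
grip_width: 49.7
```

```bash
python3 -c "
from h import *
st(); print(workorder.close_job())"
```

```text
[ 18.14 -16.12  39.44] [-14.3 -10.4   3. ] [-2.44  2.51  0.3 ] 14.9167
the job is handed in; nothing more can be done
None
```

I flipped the cam lever down to its stop, carried the plywood block over the bottles into the jig corner, and handed the job in at 14.9 s with the block still gripped and pressed. No verdict is reported.

**Lever:** the camera slope puts it at about 1.5 rad, and the side fence had moved forward 6 mm. I overshot onto the end stop, and the wrist force peaked at 78 N; the limit is 120 N.

**Block seating:** my first press disagreed with the pictures. It felt seated at about 8 N each way, but the depth image showed the block stuck 3 mm short of the side fence. I eased off, pushed it along to the fence and pressed again. The recheck put it within about 0.5 mm of both fences, with its top 62 mm above the counter and about 0.02 rad of tilt.

**Press at hand-in:** the wrist sensor read about 14 N toward the back fence, 10 N toward the side fence and 3 N down on the board. These are wrist readings, so friction takes up part of each, and I couldn't measure the contact forces at the fences directly.

**Other things:** I gripped the block about 17 mm off-centre to avoid a cable coil beside it. The coil, the mouse and the pink pot looked unmoved in the last side picture. The coral pot looked unmoved in an earlier scene picture, taken during the first press. I didn't recheck the pine block at the end, but the arm only passed high above it, on the first move.

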